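# Load the job pans, hang them on the rail and lock the keeper

## Robot

A 7-joint arm with a two-finger parallel gripper is mounted at the origin on a cart in front of the work surface, level with it; the furniture and walls round the work are solid. World frame = base frame: x ahead of the robot, y to its left, z up, the work surface at z = 0. Lengths are in m, angles in rad, forces in N, time in s.
With the tool pointing down it reaches from about 0.425 to 0.925 m from the base axis. Payload 6.8 kg.
Tool frame: the origin (TCP) lies between the finger pads; the fingertips stand 22 mm ahead of it and the grasp point (between the pads) lies 3 mm ahead of it; z points along the fingers, y is the line along which they close (so a half turn about z gives the same grasp; the last joint's range is limited). The gripper opens to 85 mm and grips with 20 to 120 N. Pads are 22 mm wide; open, the fingers measure 114 mm over their backs; the gripper's body (76 mm by 85 mm) begins 54 mm behind the grasp point. The pads swing forward as they close: fully open they stand 13 mm farther back than shut.
Start: joints at [-1.349, 0.477, 0.022, 1.555, -0.011, 1.109, -0.083], TCP at [0.219, 0.639, 0.253] pointing down, gripper open.
Joint ranges: [-2.96, 2.96], [-0.34, 2.1], [-1.41, 1.46], [0.24, 2.44], [-1.37, 4.51], [0.17, 1.92], [-2.96, 2.96]. Speed limits (rad/s): [2.39, 2.39, 3.14, 3.14, 3.14, 3.14, 3.14].

## Interface

Orientations are given as a unit quaternion [w, x, y, z].
In Python, from station import bot gives the robot as it stands.
- The arm moves only by the tool servo_tool, never from a script. Its argument "motion" is a list that holds one entry, the list of rows, each a list of 5 numbers: the opening, from 0 (shut) to 1 (fully open), then the shift along the world's x, y, z each as a share of 0.04 m, from -1 to 1, then the turn about the world's z as a share of 0.12 rad, from -1 to 1. A call has 1 to 20 rows; each row shifts and turns the commanded pose from where the row before left it; what a row does not reach is not made up. A row lasts 1/10 s, in which the tool goes at most 50 mm and 8.59 degrees, less where a joint would pass 70% of its speed; a pose out of reach is approached as far as the arm can. A call with a number of a shift or a turn outside -1 to 1 is refused whole. A call with a gripper value outside its range is refused whole. The fingers move at their own pace and stop on an object; "newtons" is the grip in N (left out, the last holds). Time passes only in rows, so rows that do not move let the fingers close. It gives the time, the measured TCP pose, the force, the opening and the grip force at its end, in the units of the state.
- bot.get_obs(): the state, without advancing time (a new reading comes with each control period).
- bot.read_camera(name): name is "side" or "top" or "wrist"; returns (picture, depth): 400x640x3 uint8, red, green, blue; 400x640 float32, m along the optical axis (not along the pixel's ray), 0 where there is no reading.
- bot.get_calibration(name): a dict with "fovy" (degrees; the focal length in pixels is half the picture's height over the tangent of half this angle, whatever the lens; pixels are square), "cx", "cy" (the principal point, pixels), "k1" (the pictures are not rectified: a ray, as slopes to the right and down, at radius r is drawn at 1 + k1 r^2 times it, then the intrinsics apply), "view" (4x4, takes a point from world to camera coordinates). Camera axes: x right, y down, z forward; pixel columns grow to the right and rows downward; lengths in m; the calibration is good to about 2 mm. A picture is of the moment at which its call begins: read the wrist's pose just before it. get_calibration takes no time and is no camera call; for the wrist camera it gives the pose at the moment of the call.
- bot.hand_in(): hands the job in; it is judged then, once.
The state is a dict: "t": time; "q": joint angles; "joint_vel": joint speeds; "joint_torque": joint torques, N m; "eef_pos": TCP position; "tool_rot": TCP orientation; "contact_force": force on the tool from outside, world axes, zero at the start; "torque": the same for the moment, N m; "gripper_width": opening from 0.0 (shut) to 1.0 (fully open); "grasp_force": force on a finger pad.
Only numpy, scipy, OpenCV 4.12 (cv2) and the standard library are available. Lean on these libraries where they do the work, as an engineer would, in place of code of your own. Each camera call takes 0.05 s, during which the arm holds its last target. There are 200 camera calls.

## Task

Throw the lever of the hanging rack into the green notch, so that the keeper bar stands clear of the rail. With it open, have every lock cylinder in the blue pan and every remote key fob in the red pan, and hang each pan by its hook on the rail above the middle of the tile of its own colour, letting it down gently onto the rail and never letting it fall. Then throw the lever back into the red notch so that the keeper bar locks the pans in; never tip a pan over, and leave the mouse, the oil bottle and the other things on the table where they are.

Things in the scene. Friction and masses are not known exactly. Their poses are not given: they have to be found in the camera images.
- rack: fixed grey hanging rack, base 160 (x) x 310 (y) x 6; origin on the table under the middle of the rail, x points away from the robot at yaw 0. Cheeks at y = -142 and +142, 8 thick, x from -10 to 75, 126 high (behind x = 45: 180 high). Two bays, centred at y = +65 and -65. The keeper's shaft runs along y at x = 60, 162 above the table
- rail_top (a point): middle of the upper edge of the rack's steel rail, 115 above the table. The rail, radius 5, runs along the rack's y between the cheeks; a stop bar of radius 4 runs 60 below it, front faces flush
- keeper (a joint): angle of keeper bar and lever, rad: 0 = red notch (locked, bar 10 mm above the tabs of hung pans), 1.5 = green notch (open; bar, 62 from the shaft, up and back); grows as the lever goes away from the robot. Stops at -0.15 and 1.7. Friction (0.12 N m) holds it where it is left, no snap: a notch is met within 0.1. Starts in neither notch
- lever_grip (a point): centre of the lever's black round grip, 18 diameter, 32 long along the rack's y, at the rack's right end, rack y = -180. Moves on a circle of radius 75 about the shaft: 65 degrees (1.134 rad) from upright toward the rack's front at joint 0, 21 degrees toward the back at 1.5. Grasp from above with fingers before and behind it, or push
- red_tile: red tile 60 x 90 x 3 lying on the rack's base under the bay for the red pan (either bay); origin at the centre of its underside, 6 above the table, axes as the rack's; the rail runs 45 behind it (+x) with its upper edge 109 above this origin
- blue_tile: blue tile, the same, for the blue pan, in the other bay
- red_pan: red sheet-metal pan, loose, about 0.16 kg, standing on the table; origin at the centre of its underside. 85 (x) x 100 (y), walls 22 high, 3 thick, floor 3 thick. From the middle of its +x wall a steel strap (24 wide, x 37.5 to 42.5) rises to the hook. Hung, the pan is on the rack's front (-x) side of the rail, leans on the lower stop bar and noses down by up to 10 degrees
- blue_pan: blue sheet-metal pan, loose, about 0.16 kg, standing on the table; origin at the centre of its underside. 85 (x) x 100 (y), walls 22 high, 3 thick, floor 3 thick. From the middle of its +x wall a steel strap (24 wide, x 37.5 to 42.5) rises to the hook. Hung, the pan is on the rack's front (-x) side of the rail, leans on the lower stop bar and noses down by up to 10 degrees
- red_hook (a point): middle of the underside of the red pan's hook crown, 51.5 behind (+x) and 80 above the pan's origin; hung, it rests on the rail's upper edge. The hook opens downward: crown 5 thick, gap 18 in x (9 either side of this point); behind the gap a lip, 5 thick, reaches 19 below the crown, then is flared outward for 9 more
- blue_hook (a point): middle of the underside of the blue pan's hook crown, 51.5 behind (+x) and 80 above the pan's origin; hung, it rests on the rail's upper edge. The hook opens downward: crown 5 thick, gap 18 in x (9 either side of this point); behind the gap a lip, 5 thick, reaches 19 below the crown, then is flared outward for 9 more
- red_tab (a point): centre of the red grip tab on top of the hook: 12 (x) x 20 (y), from 85 to 115 above the pan's underside, this point at 100, x 51.5. Grasp the pan here from above across the 20 mm, fingertips not below 86 so that the rail passes under them. The load hangs off-centre in front of it: grip firmly
- blue_tab (a point): centre of the blue grip tab on top of the hook: 12 (x) x 20 (y), from 85 to 115 above the pan's underside, this point at 100, x 51.5. Grasp the pan here from above across the 20 mm, fingertips not below 86 so that the rail passes under them. The load hangs off-centre in front of it: grip firmly
- cylinder_a: steel euro-profile lock cylinder lying along its own y: 17 wide (x) x 71 long (y) x 33 high (z), 0.1 to 0.2 kg; origin at the centre of its underside. Grasp across the 17 mm. If a knock lays it on its side it is 17 high and 33 wide: grasp across the 33. May be absent (None). Belongs in the blue pan
- cylinder_b: steel euro-profile lock cylinder lying along its own y: 17 wide (x) x 71 long (y) x 33 high (z), 0.1 to 0.2 kg; origin at the centre of its underside. Grasp across the 17 mm. If a knock lays it on its side it is 17 high and 33 wide: grasp across the 33. May be absent (None). Belongs in the blue pan
- fob_a: black remote car-key fob lying flat, 35 wide (x) x 59 long (y) x 14 high (z), about 0.05 kg; origin at the centre of its underside. Grasp across the 35 mm. May be absent (None). Belongs in the red pan
- fob_b: black remote car-key fob lying flat, 35 wide (x) x 59 long (y) x 14 high (z), about 0.05 kg; origin at the centre of its underside. Grasp across the 35 mm. May be absent (None). Belongs in the red pan
- mouse: black computer mouse 109x62x37, leave alone
- oil_bottle: small bottle with red nozzle, 42 diameter, 122 high, leave alone

How it is judged:
On the way, in this order (a step that is already met when the one before it is completed fails the run):
1. the lever stands in the green notch (open) (value of joint keeper between 1.4 and 1.6 rad), for 0.2 s.
2. with the keeper still open, both pans hang at rest on the rail, each over its own tile, with their loads in them (value of joint keeper between 1.35 and 1.65 rad and x of red_hook in the frame of red_tile between 0.033 and 0.057 m and y of red_hook in the frame of red_tile between -0.03 and 0.03 m and z of red_hook in the frame of red_tile between 0.102 and 0.116 m and angle between each of red_pan, blue_pan's own z axis and vertical below 0.3 rad and x of blue_hook in the frame of blue_tile between 0.033 and 0.057 m and y of blue_hook in the frame of blue_tile between -0.03 and 0.03 m and z of blue_hook in the frame of blue_tile between 0.102 and 0.116 m and linear speed of each of red_pan, blue_pan below 0.03 m/s and angular speed of each of red_pan, blue_pan below 0.3 rad/s and x of cylinder_a in the frame of blue_pan between -0.043 and 0.043 m and y of cylinder_a in the frame of blue_pan between -0.05 and 0.05 m and z of cylinder_a in the frame of blue_pan between -0.008 and 0.052 m and x of cylinder_b in the frame of blue_pan between -0.043 and 0.043 m and y of cylinder_b in the frame of blue_pan between -0.05 and 0.05 m and z of cylinder_b in the frame of blue_pan between -0.008 and 0.052 m and x of fob_a in the frame of red_pan between -0.043 and 0.043 m and y of fob_a in the frame of red_pan between -0.05 and 0.05 m and z of fob_a in the frame of red_pan between -0.008 and 0.052 m and x of fob_b in the frame of red_pan between -0.043 and 0.043 m and y of fob_b in the frame of red_pan between -0.05 and 0.05 m and z of fob_b in the frame of red_pan between -0.008 and 0.052 m), for 0.3 s.
At the end, for the whole second after the job is handed in: Lever within 0.1 rad of joint 0 (red notch); each pan at rest on the rail: hook within 7 mm of the rail's top in height, 12 mm front to back, 30 mm from the middle of its own colour's bay, tilt under 0.3 rad; all cylinders in the blue pan, all fobs in the red pan (value of joint keeper between -0.1 and 0.1 rad and x of red_hook in the frame of red_tile between 0.033 and 0.057 m and y of red_hook in the frame of red_tile between -0.03 and 0.03 m and z of red_hook in the frame of red_tile between 0.102 and 0.116 m and angle between each of red_pan, blue_pan's own z axis and vertical below 0.3 rad and x of blue_hook in the frame of blue_tile between 0.033 and 0.057 m and y of blue_hook in the frame of blue_tile between -0.03 and 0.03 m and z of blue_hook in the frame of blue_tile between 0.102 and 0.116 m and linear speed of each of red_pan, blue_pan below 0.03 m/s and angular speed of each of red_pan, blue_pan below 0.3 rad/s and x of cylinder_a in the frame of blue_pan between -0.043 and 0.043 m and y of cylinder_a in the frame of blue_pan between -0.05 and 0.05 m and z of cylinder_a in the frame of blue_pan between -0.008 and 0.052 m and x of cylinder_b in the frame of blue_pan between -0.043 and 0.043 m and y of cylinder_b in the frame of blue_pan between -0.05 and 0.05 m and z of cylinder_b in the frame of blue_pan between -0.008 and 0.052 m and x of fob_a in the frame of red_pan between -0.043 and 0.043 m and y of fob_a in the frame of red_pan between -0.05 and 0.05 m and z of fob_a in the frame of red_pan between -0.008 and 0.052 m and x of fob_b in the frame of red_pan between -0.043 and 0.043 m and y of fob_b in the frame of red_pan between -0.05 and 0.05 m and z of fob_b in the frame of red_pan between -0.008 and 0.052 m); the robot touches nothing.
It fails at once if the red pan falls: faster than 0.4 m/s while not held (linear speed of red_pan above 0.4 m/s and contact force between red_pan and the fingers below 0.05 N).
It fails at once if the blue pan falls: faster than 0.4 m/s while not held (linear speed of blue_pan above 0.4 m/s and contact force between blue_pan and the fingers below 0.05 N).
It fails at once if a pan is tipped over (angle between any of red_pan, blue_pan's own z axis and vertical above 0.9 rad).
It fails at once if the mouse or the oil bottle is pushed more than 4 cm (distance of any of mouse, oil_bottle from where it was at the start of the episode above 0.04 m).
Of cylinder_a, cylinder_b, fob_a, fob_b only 2 to 3 are there at a start; the rules pass over those that are not, and their reading is None.
At some moment in a run one of cylinder_a, cylinder_b, fob_a, fob_b may be knocked a few centimetres aside while the robot is not near it.
It also fails if it takes over 210 s, if anything falls off the work surface, if the arm or the gripper's body presses on something with over 40 N, if the wrist force passes 120 N, or if a joint passes its speed limit or range.

## Working session

There is one attempt and no reset: what is moved stays moved. The work goes in short steps, Python scripts to look and compute and a tool call to move; the robot and the scene stay as the last step left them, time stands still between calls to the robot, and variables do not carry over. Pictures are saved under pics/ and viewed, at most 14 in all, crops included, and the job is handed in when it is done.

Besides the shell and the picture viewer there is one more tool, called by a JSON object that holds its "api" and its "payload". servo_tool: Moves the arm, as the interface text tells. Shift numbers are shares of 0.04 m and turn numbers shares of 0.12 rad, none past 1 either way. Its arguments: {"type":"object","properties":{"motion":{"type":"array"},"newtons":{"type":"number"}},"required":["motion"]}

```bash
ls; mkdir -p pics
cat > h.py <<'E'
import numpy as np, cv2
from station import bot
def cal(n):
    c=bot.get_calibration(n); f=200/np.tan(np.radians(c['fovy'])/2); return f,c['cx'],c['cy'],c['k1'],np.array(c['view'])
def ray(c,u,v):
    f,cx,cy,k1,V=c; xd,yd=(u-cx)/f,(v-cy)/f; x,y=xd,yd
    for _ in range(20):
        s=1+k1*(x*x+y*y); x,y=xd/s,yd/s
    R=V[:3,:3]; return -R.T@V[:3,3], R.T@np.array([x,y,1.])
def at(c,u,v,d):   # by depth
    o,r=ray(c,u,v); return o+r*d
def atz(c,u,v,z):
    o,r=ray(c,u,v); return o+r*(z-o[2])/r[2]
def proj(c,p):
    f,cx,cy,k1,V=c; q=V[:3,:3]@np.asarray(p)+V[:3,3]; x,y=q[0]/q[2],q[1]/q[2]; s=1+k1*(x*x+y*y); return f*x*s+cx,f*y*s+cy
def cloud(c,d):
    f,cx,cy,k1,V=c; v,u=np.mgrid[0:400,0:640].astype(float); xd,yd=(u-cx)/f,(v-cy)/f; x,y=xd,yd
    for _ in range(20):
        s=1+k1*(x*x+y*y); x,y=xd/s,yd/s
    P=np.stack([x*d,y*d,d],-1)-V[:3,3]; return P@V[:3,:3]
def snap(n,name=None):
    c=cal(n); im,d=bot.read_camera(n)
    if name: cv2.imwrite(f'pics/{name}.png',im[:,:,::-1]); np.savez(f'pics/{name}.npz',im=im,d=d,f=c[0],cx=c[1],cy=c[2],k1=c[3],V=c[4])
    return c,im,d
def load(name):
    z=np.load(f'pics/{name}.npz'); return (float(z['f']),float(z['cx']),float(z['cy']),float(z['k1']),z['V']),z['im'],z['d']
E
python3 - <<'E'
from h import *
print(bot.get_obs())
for n in('top','side','wrist'):
    c,im,d=snap(n,n+'0'); print(n,c)
E
```

```text
pics
{'t': 0.0, 'q': array([-1.34909888,  0.47779448,  0.02236002,  1.55645356, -0.01148454,
        1.10927313, -0.08312801]), 'joint_vel': array([-0.00034796,  0.00052382, -0.00046473,  0.00025951,  0.00022201,
       -0.00138594, -0.00049145]), 'joint_torque': array([ 1.38194195e-03, -5.96474218e+01,  1.60888832e+00, -2.81189150e+01,
        1.25205857e-02,  9.26179782e-03, -1.52937213e-05]), 'eef_pos': array([0.21844986, 0.63809857, 0.25232894]), 'tool_rot': array([-6.99145839e-05,  1.64161021e-01,  9.86433145e-01, -8.97311157e-04]), 'contact_force': array([ 0.01856349, -0.0584957 ,  0.41309334]), 'torque': array([ 0.0152166 , -0.02607652, -0.03639022]), 'grasp_force': 0.0, 'gripper_width': 0.9974660253950527}
top (np.float64(427.7423834037658), 327.8289384116964, 193.85692576297555, -0.02339667198726923, array([[-3.15327725e-06, -9.99908810e-01, -1.35044969e-02,
         1.00745333e-01],
       [-9.80232012e-01,  2.67497520e-03, -1.97833384e-01,
         4.92643972e-01],
       [ 1.97851468e-01,  1.32369164e-02, -9.80142633e-01,
         1.68519496e+00],
       [ 0.00000000e+00,  0.00000000e+00,  0.00000000e+00,
         1.00000000e+00]]))
side (np.float64(470.3886298539404), 326.4804608678536, 200.2096729017106, 0.02455757335121338, array([[ 0.99955637,  0.02863388,  0.0081951 , -0.45885894],
       [ 0.02427439, -0.62378805, -0.7812165 ,  0.14723571],
       [-0.01725725,  0.78106887, -0.62420639,  1.5178031 ],
       [ 0.        ,  0.        ,  0.        ,  1.        ]]))
wrist (np.float64(303.61400823389744), 320.76822367254823, 197.43420787946158, -0.02413853378876818, array([[ 0.32356268,  0.94620201, -0.00299229, -0.67308675],
       [ 0.89661118, -0.30559116,  0.32047222, -0.04117945],
       [ 0.30231703, -0.10637577, -0.94725319,  0.38133937],
       [ 0.        ,  0.        ,  0.        ,  1.        ]]))
```

View pics/top0.png

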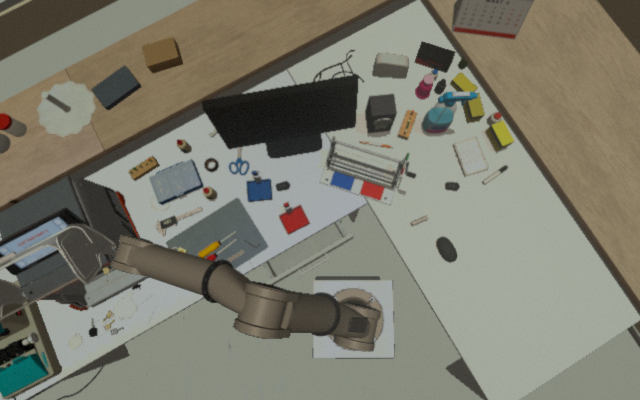

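View pics/side0.png

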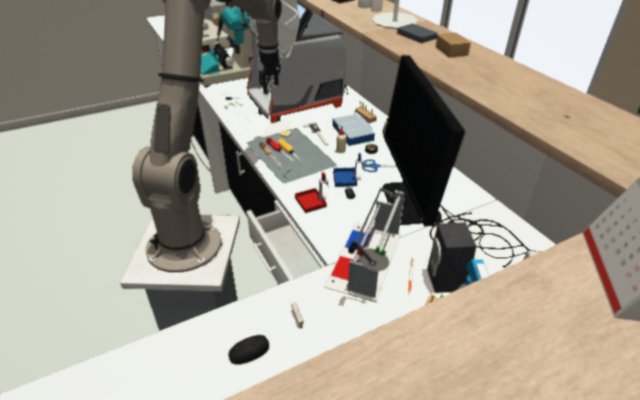

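The top view shows the blue pan near (260,190), the red pan near (293,220), a fob at (283,186), a second fob candidate at (452,186), a cylinder at (419,220) and the rack near (365,172). The mouse is at (447,248). The side view agrees. I'll enlarge it next.

Run:
```python
from h import *
c,im,d=load('top0')
cr=im[130:260,235:475]; cv2.imwrite('pics/topc.png',cv2.resize(cr,None,fx=3.33,fy=3.33,interpolation=cv2.INTER_CUBIC)[:,:,::-1])
for u,v in[(260,190),(293,220),(283,186),(452,186),(419,220),(447,248),(365,184),(330,180),(405,190),(412,175)]:
    print(u,v,np.round(atz(c,u,v,0.01),3), np.round(at(c,u,v,d[v,u]),3))
```

```text
260 190 [0.518 0.384 0.01 ] [0.52  0.385 0.001]
293 220 [0.392 0.244 0.01 ] [0.393 0.244 0.002]
283 186 [0.535 0.288 0.01 ] [0.534 0.287 0.016]
452 186 [ 0.533 -0.416  0.01 ] [ 0.532 -0.415  0.014]
419 220 [ 0.391 -0.273  0.01 ] [ 0.388 -0.269  0.031]
447 248 [ 0.276 -0.381  0.01 ] [ 0.275 -0.376  0.031]
365 184 [ 0.542 -0.054  0.01 ] [ 0.542 -0.054  0.011]
330 180 [0.56  0.092 0.01 ] [0.56  0.092 0.01 ]
405 190 [ 0.516 -0.22   0.01 ] [ 0.519 -0.222 -0.003]
412 175 [ 0.58  -0.251  0.01 ] [ 0.527 -0.211  0.224]
```

View pics/topc.png

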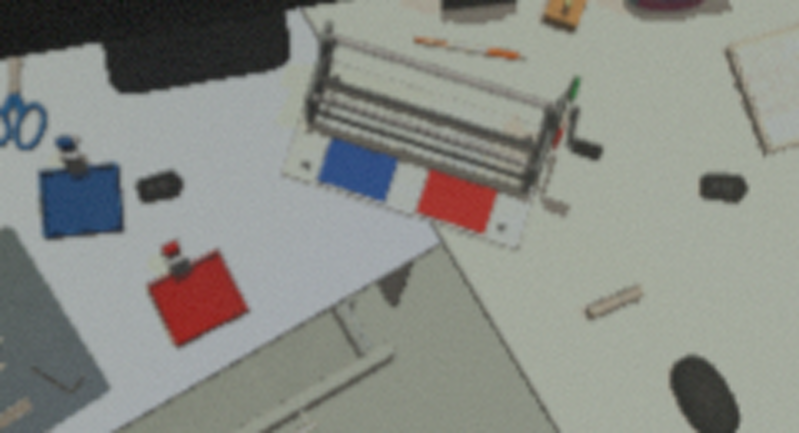

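```bash
cat >> h.py <<'E'
def rect(P):
    (a,b),(w,h),t=cv2.minAreaRect((P[:,:2]*1000).astype(np.float32)); return np.round([a/1000,b/1000],4),np.round([w,h],1),round(t,1)
def blobs(c,im,d,zr,box,test,mn=15):
    P=cloud(c,d); x0,x1,y0,y1=box; r,g,b=[im[...,i].astype(int) for i in range(3)]
    m=test(r,g,b)&(d>0)&(P[...,2]>zr[0])&(P[...,2]<zr[1])&(P[...,0]>x0)&(P[...,0]<x1)&(P[...,1]>y0)&(P[...,1]<y1)
    n,l,s,ce=cv2.connectedComponentsWithStats(m.astype(np.uint8))
    for i in range(1,n):
        if s[i,4]>=mn:
            Q=P[l==i]; print(np.round(ce[i]),s[i,4],'c',np.round(Q.mean(0),4),'z10/90',np.round(np.percentile(Q[:,2],[10,50,90]),3),*rect(Q))
red=lambda r,g,b:(r>g+50)&(r>b+50)
blue=lambda r,g,b:(b>r+30)&(b>g+15)
dark=lambda r,g,b:(r<70)&(g<70)&(b<70)
any_=lambda r,g,b:r>-1
E
python3 - <<'E'
from h import *
c,im,d=load('top0')
print('red');blobs(c,im,d,(-.02,.2),(.3,.7,-.5,.5),red,5)
print('blue');blobs(c,im,d,(-.02,.2),(.3,.7,-.5,.5),blue,5)
print('dark');blobs(c,im,d,(-.02,.04),(.2,.7,-.6,.5),dark,12)
print('raised cyl');blobs(c,im,d,(.018,.06),(.2,.7,-.55,.5),any_,12)
P=cloud(c,d)
print('lever');
for v in range(166,184):
  print(v,[(im[v,u].sum()//3,*np.round(P[v,u]*1000).astype(int)) for u in range(402,420,3)])
E
```

```text
red
[372. 190.] 285 c [ 0.5171 -0.0816  0.0092] z10/90 [0.004 0.009 0.014] [ 0.5174 -0.0819] [87.4 57.9] 71.8
[286. 204.] 11 c [0.4398 0.2635 0.1132] z10/90 [0.107 0.113 0.119] [0.4399 0.264 ] [ 7.4 12.2] 6.6
[294. 220.] 438 c [0.3934 0.2398 0.0059] z10/90 [-0.001  0.005  0.013] [0.3946 0.2392] [82.2 96. ] 26.5
blue
[240. 166.] 96 c [0.6236 0.4705 0.0082] z10/90 [0.002 0.008 0.014] [0.6216 0.4694] [61.8 68.6] 77.2
[254. 172.] 10 c [0.5679 0.3924 0.1145] z10/90 [0.111 0.115 0.118] [0.568  0.3924] [ 8.8 13. ] 18.0
[342. 180.] 288 c [0.5579 0.0416 0.0092] z10/90 [0.003 0.009 0.015] [0.5581 0.0415] [88.9 60.4] 70.6
[259. 190.] 425 c [0.5171 0.3895 0.0056] z10/90 [-0.001  0.004  0.014] [0.5177 0.3874] [84.1 98.5] 6.7
dark
[288. 151.] 334 c [0.6842 0.2685 0.0137] z10/90 [0.009 0.014 0.019] [0.682 0.248] [ 40.3 221.1] 2.2
[258. 181.] 15 c [0.5561 0.3936 0.0121] z10/90 [0.002 0.009 0.025] [0.5542 0.3949] [ 8.6 24.6] 0.3
[283. 186.] 75 c [0.5349 0.2894 0.0138] z10/90 [0.009 0.014 0.02 ] [0.536  0.2896] [29.8 47.5] 8.4
[452. 186.] 75 c [ 0.5329 -0.4141  0.0132] z10/90 [0.008 0.013 0.018] [ 0.5
[... 7132 characters left out ...]
nt64(7)), (np.uint64(163), np.int64(553), np.int64(-223), np.int64(0)), (np.uint64(163), np.int64(552), np.int64(-235), np.int64(1)), (np.uint64(160), np.int64(551), np.int64(-247), np.int64(5)), (np.uint64(160), np.int64(550), np.int64(-259), np.int64(10)), (np.uint64(162), np.int64(553), np.int64(-274), np.int64(-4))]
183 [(np.uint64(163), np.int64(549), np.int64(-210), np.int64(-1)), (np.uint64(163), np.int64(548), np.int64(-223), np.int64(0)), (np.uint64(161), np.int64(547), np.int64(-234), np.int64(6)), (np.uint64(163), np.int64(549), np.int64(-248), np.int64(-3)), (np.uint64(162), np.int64(547), np.int64(-259), np.int64(5)), (np.uint64(163), np.int64(547), np.int64(-272), np.int64(5))]
```

```bash
cat >> h.py <<'E'
O=np.array([.5803,-.0345]); YAW=-.322
def r2w(x,y): return O+np.array([np.cos(YAW)*x-np.sin(YAW)*y, np.sin(YAW)*x+np.cos(YAW)*y])
def w2r(p): d=np.asarray(p)[:2]-O; return np.array([np.cos(YAW)*d[0]+np.sin(YAW)*d[1], -np.sin(YAW)*d[0]+np.cos(YAW)*d[1]])
def yawy(q=None):
    w,x,y,z=bot.get_obs()['tool_rot'] if q is None else q; return np.arctan2(w*w-x*x+y*y-z*z, 2*(x*y-w*z))
E
python3 - <<'E'
from h import *
c,im,d=load('top0'); P=cloud(c,d)[(d>0)]
for z0 in(.06,.12,.2,.3):
  m=(P[:,2]>z0)&(P[:,2]<z0+.1)&(P[:,1]<.5)&(P[:,1]>-.3)&(P[:,0]>.6)&(P[:,0]<.85)
  Q=P[m]
  for y0 in np.arange(-.3,.5,.1):
    s=Q[(Q[:,1]>y0)&(Q[:,1]<y0+.1)]
    if len(s)>5: print(z0,round(y0,1),len(s),'xmin',s[:,0].min().round(3),'max',s[:,0].max().round(3),'zmax',s[:,2].max().round(3))
# rack parts in rack frame
R=np.array([w2r(p) for p in P]);
m=(np.abs(R[:,0])<.12)&(np.abs(R[:,1])<.21)&(P[:,2]>.03)
h,_,_=np.histogram2d(R[m,0],P[m,2],bins=[np.arange(-.05,.11,.01),np.arange(.03,.26,.01)]); print(h.astype(int))
print(r2w(.009,-.184),yawy())
E
```

```text
0.06 -0.3 30 xmin 0.621 max 0.847 zmax 0.153
0.06 -0.2 138 xmin 0.601 max 0.784 zmax 0.16
0.06 -0.1 157 xmin 0.624 max 0.85 zmax 0.16
0.06 0.0 217 xmin 0.6 max 0.76 zmax 0.16
0.06 0.1 142 xmin 0.616 max 0.743 zmax 0.16
0.06 0.2 127 xmin 0.699 max 0.724 zmax 0.16
0.06 0.3 126 xmin 0.68 max 0.706 zmax 0.16
0.06 0.4 128 xmin 0.663 max 0.69 zmax 0.159
0.12 -0.3 6 xmin 0.608 max 0.63 zmax 0.21
0.12 -0.2 450 xmin 0.6 max 0.85 zmax 0.211
0.12 -0.1 360 xmin 0.618 max 0.85 zmax 0.219
0.12 0.0 476 xmin 0.6 max 0.765 zmax 0.22
0.12 0.1 320 xmin 0.618 max 0.748 zmax 0.22
0.12 0.2 311 xmin 0.699 max 0.73 zmax 0.22
0.12 0.3 317 xmin 0.68 max 0.714 zmax 0.22
0.12 0.4 305 xmin 0.663 max 0.696 zmax 0.22
0.2 -0.1 24 xmin 0.758 max 0.776 zmax 0.298
0.2 0.0 348 xmin 0.745 max 0.773 zmax 0.3
0.2 0.1 350 xmin 0.727 max 0.757 zmax 0.299
0.2 0.2 353 xmin 0.709 max 0.74 zmax 0.3
0.2 0.3 347 xmin 0.69 max 0.721 zmax 0.3
0.2 0.4 344 xmin 0.673 max 0.703 zmax 0.3
0.3 -0.1 19 xmin 0.769 max 0.781 zmax 0.393
0.3 0.0 406 xmin 0.753 max 0.782 zmax 0.399
0.3 0.1 414 xmin 0.737 max 0.768 zmax 0.4
0.3 0.2 416 xmin 0.7
[... 483 characters left out ...]
4  0  0  0  3 89 29  0  7 21  0  0]
 [ 1  0  1  0  1  0  2  1  0  8  2  0  0  0  6 10  0  1  8 11  1  0]
 [ 0  0  2  0  1  1  1  1  1  7  1  1  0  1  3  4  4  3  0  0  0  0]
 [ 0  2  0  0  0  0  0  0  0 10  2  0  1  1  5  4  5  2  0  0  0  0]
 [ 0  1  0  1  0  0  0  1  0  5  6  3  4  5 12  5  3  3  0  0  0  0]
 [ 0  0  0  0  0  0  0  1  0  0  0  0  9 66 45  4  1  1  0  0  0  0]
 [ 0  0  1  0  0  0  0  0  0  3  0  1  8 64 20  6  1  3  4  0  0  0]
 [ 0  0  0  0  0  0  0  0  0  0  0  0  0  0  2  2  0  4  0  0  0  0]
 [ 0  0  0  0  0  0  0  0  0  2  2  0  0  1  0  1  0  3  1  0  0  0]
 [ 0  0  0  0  0  0  0  0  0  5  6  9  5  4  4  3  2  0  0  1  0  0]]
[ 0.53060799 -0.21189139] 1.24106559982966
```

{"api": "servo_tool", "payload": {"motion": [[[1,0.8,-0.7,0.1,0],[1,0.8,-0.7,0.1,0],[1,0.8,-0.7,0.1,0],[1,0.8,-0.7,0.1,0],[1,0.8,-0.7,0.1,0],[1,0.8,-0.7,0.1,0],[1,0.8,-0.8,0.1,0],[1,0.8,-0.8,0.1,0],[1,0.8,-0.8,0.1,0],[1,0.5,-0.9,0.1,0],[1,0,-0.9,0.2,0],[1,0,-0.9,0.2,0],[1,0,-0.9,0.2,0],[1,0,-0.9,0,0],[1,0,-0.9,0,0],[1,0,-0.9,0,0],[1,0,-0.9,0,0]]], "newtons": 40}}

```text
t: 1.85
eef_pos: [0.5262, 0.0851, 0.3172]
tool_rot: [-0.0, 0.164, 0.986, -0.0]
contact_force: [0.5, -0.1, 0.0]
gripper_width: 1.003
grasp_force: 0.0
```

```bash
python3 -c "
from h import *
print(bot.get_obs()['q'].round(2))"
```

```text
[-0.51  0.18  0.27  1.83 -0.05  1.14  1.02]
```

{"api": "servo_tool", "payload": {"motion": [[[1,0,-0.57,0,-1],[1,0,-0.57,0,-1],[1,0,-0.57,0,-1],[1,0,-0.57,0,-1],[1,0,-0.57,0,-1],[1,0,-0.57,0,-1],[1,0,-0.57,0,-1],[1,0,-0.57,0,-1],[1,0,-0.57,0,-1],[1,0,-0.57,0,-1],[1,0,-0.57,0,-1],[1,0,-0.57,0,-1],[1,0.1,-0.57,0,-1],[1,0,0,0,0],[1,0,0,-0.1,0]]]}}

```text
t: 3.35
eef_pos: [0.5307, -0.2099, 0.3133]
tool_rot: [0.0, 0.81, 0.586, 0.0]
contact_force: [-0.0, 0.1, -0.4]
gripper_width: 1.001
grasp_force: 0.0
```

Run:
```python
from h import *
o=bot.get_obs(); print(o['eef_pos'],yawy(),w2r(o['eef_pos']),o['q'].round(2))
c,im,d=snap('wrist','w1')
print(proj(c,[*r2w(.009,-.18),.217]))
```

```text
[ 0.53066428 -0.20991597  0.3132745 ] -0.31843662301198755 [ 0.00842824 -0.18210829] [-0.25  0.28  0.65  1.77 -0.19  1.15  0.14]
(np.float64(322.62853745094685), np.float64(205.44804604397365))
```

View pics/w1.png

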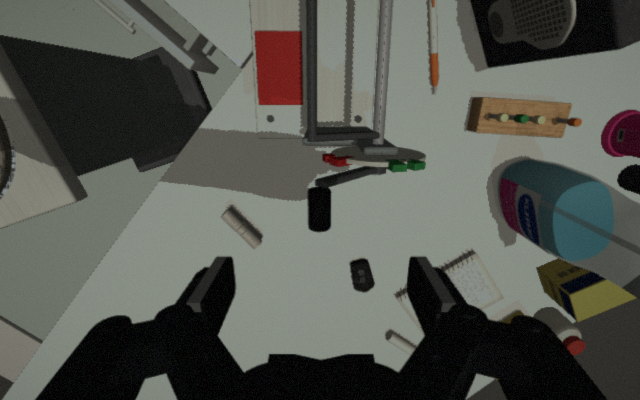

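The wrist view shows the black grip at (319,208), close to my predicted (323,205), so the lever position holds. I'll descend and grasp it.

{"api": "servo_tool", "payload": {"motion": [[[1,0,0,-0.58,0],[1,0,0,-0.58,0],[1,0,0,-0.58,0],[1,0,0,-0.55,0],[1,0,0,0,0],[0,0,0,0,0],[0,0,0,0,0],[0,0,0,0,0],[0,0,0,0,0],[0,0,0,0,0],[0,0,0,0,0],[0,0,0,0,0],[0,0,0,0,0]]], "newtons": 25}}

```text
t: 4.7
eef_pos: [0.5293, -0.2093, 0.2221]
tool_rot: [-0.001, 0.81, 0.586, -0.0]
contact_force: [-6.7, 2.2, 6.3]
gripper_width: 0.199
grasp_force: 25.5
```

{"api": "servo_tool", "payload": {"motion": [[[0,0.137,-0.046,0.132,0],[0,0.152,-0.051,0.115,0],[0,0.161,-0.054,0.098,0],[0,0.168,-0.056,0.08,0],[0,0.178,-0.059,0.06,0],[0,0.183,-0.061,0.042,0],[0,0.185,-0.062,0.02,0],[0,0.185,-0.062,0,0],[0,0.185,-0.062,-0.02,0],[0,0.183,-0.061,-0.042,0],[0,0.178,-0.059,-0.06,0],[0,0,0,0,0],[0,0,0,0,0],[0,0,0,0,0]]]}}

```text
t: 6.1
eef_pos: [0.6059, -0.2351, 0.2387]
tool_rot: [-0.0, 0.811, 0.586, -0.0]
contact_force: [-2.2, -0.4, 0.6]
gripper_width: 0.2
grasp_force: 24.5
```

Run:
```python
from h import *
o=bot.get_obs(); r=w2r(o['eef_pos']); print(o['eef_pos'],r,o['contact_force'])
z=o['eef_pos'][2]-.003-.162; print('angle deg',np.degrees(np.arctan2(r[0]-.06,z)),np.hypot(r[0]-.06,z), 'joint',np.arctan2(r[0]-.06,z)+1.134)
```

```text
[ 0.60592269 -0.23509838  0.23865939] [ 0.08778804 -0.18217983] [-2.20266708 -0.39198986  0.56158949]
angle deg 20.66900759359625 0.07872662672794423 joint 1.4947422356279645
```

{"api": "servo_tool", "payload": {"motion": [[[0.6,0,0,0,0],[0.7,0,0,0,0],[0.8,0,0,0,0],[0.8,0,0,0,0],[0.8,0,0,0.5,0],[0.8,0,0,0.8,0],[0.8,0,0,0.8,0],[0.8,-0.9,0,0,0],[0.8,-0.9,0,0,0],[0.8,-0.9,0,0,0],[0.8,-0.9,0,0,0],[0.8,0,0,0,0]]]}}

```text
t: 7.3
eef_pos: [0.4579, -0.2363, 0.3228]
tool_rot: [-0.001, 0.812, 0.584, 0.0]
contact_force: [1.3, -0.4, 0.8]
gripper_width: 0.803
grasp_force: 0.0
```

Run:
```python
from h import *
o=bot.get_obs(); print(o['eef_pos'],yawy(),o['q'].round(2))
c,im,d=snap('top','t2'); P=cloud(c,d)
R=P.copy(); R[...,0]=np.cos(YAW)*(P[...,0]-O[0])+np.sin(YAW)*(P[...,1]-O[1]); R[...,1]=-np.sin(YAW)*(P[...,0]-O[0])+np.cos(YAW)*(P[...,1]-O[1])
m=dark(*[im[...,i].astype(int) for i in range(3)])&(np.abs(R[...,1]+.18)<.018)&(np.abs(R[...,0]-.06)<.08)&(R[...,2]>.15)&(R[...,2]<.26)
print('grip',m.sum(),np.median(R[m],0))
m=(np.abs(R[...,1])<.13)&(R[...,0]>.0)&(R[...,0]<.12)&(R[...,2]>.19)&(R[...,2]<.25); print('bar',m.sum(),np.median(R[m],0))
c,im,d=snap('wrist','w2'); blobs(c,im,d,(.018,.06),(.2,.7,-.55,.5),any_,100)
```

```text
[ 0.45792473 -0.23629589  0.32278307] -0.32327865144436413 [-0.24  0.16  0.68  1.88 -0.11  1.14  0.16]
grip 28 [ 0.08573333 -0.17987171  0.23704711]
bar 158 [ 0.05718783 -0.00202682  0.22711025]
[361.  44.] 602 c [ 0.5484 -0.1189  0.0525] z10/90 [0.051 0.053 0.054] [ 0.548  -0.1207] [95.4  7.7] 71.3
[280. 197.] 552 c [ 0.3859 -0.2717  0.0303] z10/90 [0.026 0.031 0.033] [ 0.3851 -0.2734] [16.8 70.4] 22.1
[258. 267.] 210 c [ 0.3099 -0.3707  0.0257] z10/90 [0.02  0.026 0.031] [ 0.3087 -0.3757] [51.3 14.7] 71.7
```

{"api": "servo_tool", "payload": {"motion": [[[0.7,-0.302,-0.151,0,0.985],[0.7,-0.302,-0.151,0,0.985],[0.7,-0.302,-0.151,0,0.985],[0.7,-0.302,-0.151,0,0.985],[0.7,-0.302,-0.151,0,0.985],[0.7,-0.302,-0.151,0,0.985],[0.7,0,0,-0.95,0],[0.7,0,0,-0.95,0],[0.7,0,0,-0.95,0],[0.7,0,0,-0.95,0],[0.7,0,0,-0.95,0],[0.7,0,0,-0.95,0],[0.7,0,0,-0.7,0],[0.7,0,0,-0.4,0],[0.7,0,0,0,0]]]}}

```text
t: 8.9
eef_pos: [0.3899, -0.2708, 0.0483]
tool_rot: [-0.002, 0.556, 0.831, -0.001]
contact_force: [-0.4, -0.2, 0.3]
gripper_width: 0.699
grasp_force: 0.0
```

Run:
```python
from h import *
o=bot.get_obs(); print(o['eef_pos'],yawy(),o['q'].round(2))
```

```text
[ 0.38988996 -0.27080981  0.04830985] 0.39114795136791497 [ 0.11  0.52  0.45  2.2  -0.45  0.52  1.3 ]
```

{"api": "servo_tool", "payload": {"motion": [[[0.7,-0.1,-0.04,-0.25,0],[0.7,0,0,-0.25,0],[0.7,0,0,0,0],[0,0,0,0,0],[0,0,0,0,0],[0,0,0,0,0],[0,0,0,0,0],[0,0,0,0,0],[0,0,0,0,0],[0,0,0,0,0],[0,0,0,0.5,0],[0,0,0,0.9,0],[0,0,0,0.9,0],[0,0,0,0.9,0],[0,0,0,0.9,0],[0,0,0,0.9,0]]], "newtons": 50}}

```text
t: 10.5
eef_pos: [0.3854, -0.2727, 0.2321]
tool_rot: [-0.0, 0.557, 0.831, 0.0]
contact_force: [1.0, 0.3, -0.4]
gripper_width: 0.175
grasp_force: 49.1
```

{"api": "servo_tool", "payload": {"motion": [[[0,0.234,0.853,0.05,0],[0,0.234,0.853,0.05,0],[0,0.234,0.853,0.05,0],[0,0.234,0.853,0.05,0],[0,0.234,0.853,0.05,0],[0,0.234,0.853,0.05,0],[0,0.234,0.853,0.05,0],[0,0.234,0.853,0.05,0],[0,0.105,0.877,0,-0.213],[0,0.105,0.877,0,-0.213],[0,0.105,0.877,0,-0.213],[0,0.105,0.877,0,-0.213],[0,0.105,0.877,0,-0.213],[0,0.105,0.877,0,-0.213],[0,0.105,0.877,0,-0.213],[0,0.105,0.877,0,-0.213],[0,0.105,0.877,0,-0.213],[0,0.105,0.877,0,-0.213],[0,0.105,0.877,0,-0.213],[0,0,0,0,0]]]}}

```text
t: 12.5
eef_pos: [0.5051, 0.3921, 0.2459]
tool_rot: [-0.001, 0.665, 0.747, 0.001]
contact_force: [-1.1, 0.4, -0.7]
gripper_width: 0.173
grasp_force: 49.1
```

Run:
```python
from h import *
o=bot.get_obs(); print(o['eef_pos'],yawy(),o['gripper_width'],o['q'].round(2))
c,im,d=snap('wrist','w3')
print('blue');blobs(c,im,d,(-.02,.15),(.3,.7,.1,.6),blue,60)
print('red');blobs(c,im,d,(-.02,.15),(.3,.7,.1,.6),red,60)
print('dark');blobs(c,im,d,(-.02,.03),(.3,.7,.1,.6),dark,100)
```

```text
[0.50507787 0.39211713 0.2459062 ] 0.11573294749556583 0.1733436406592991 [-0.99  0.44  0.32  1.67 -0.16  1.06 -0.51]
blue
[431. 105.] 1928 c [0.6194 0.4774 0.0082] z10/90 [0.007 0.008 0.01 ] [0.6209 0.4765] [84.  71.4] 80.1
[330. 169.] 4978 c [0.5155 0.39   0.0053] z10/90 [0.002 0.003 0.02 ] [0.5157 0.3856] [84.  99.9] 5.8
[391. 202.] 255 c [0.5658 0.3918 0.1144] z10/90 [0.113 0.115 0.116] [0.5659 0.3912] [10.9 19.5] 4.5
red
[217. 262.] 2508 c [0.3798 0.2447 0.0063] z10/90 [0.003 0.004 0.022] [0.3892 0.243 ] [84.6 88.4] 27.0
dark
[337.   2.] 129 c [0.5002 0.5645 0.0163] z10/90 [0.008 0.016 0.025] [0.4999 0.5654] [26.3  4.8] 3.7
[457.  10.] 728 c [0.6227 0.5725 0.0147] z10/90 [0.005 0.017 0.019] [0.6263 0.5742] [51.7 19.3] 2.4
[308. 155.] 379 c [0.4867 0.4046 0.0128] z10/90 [0.003 0.013 0.022] [0.4901 0.408 ] [120.4  61. ] 54.4
[358. 185.] 359 c [0.551  0.3754 0.0128] z10/90 [0.003 0.012 0.022] [0.5538 0.3851] [97.2 25.9] 79.6
[445. 251.] 2935 c [0.6793 0.2985 0.0121] z10/90 [0.011 0.012 0.013] [0.6766 0.2872] [150.9  46.7] 90.0
[342. 236.] 105 c [0.5405 0.3066 0.0123] z10/90 [0.01  0.013 0.014] [0.5402 0.3065] [ 8.9 24.1] 16.7
[231. 246.] 534 c [0.3989 0.2753 0.0123] z10/90 [0.004 0.012 0.021] [0.3892 0.2786] [ 50.3 103.6] 79.2
[197. 275.] 400 c [0.3541 0.2248 0.0131] z10/90 [0.007 0.013 0.02 ] [0.3542 0.2251] [11.4 84.7] 20.1
```

View pics/w3.png

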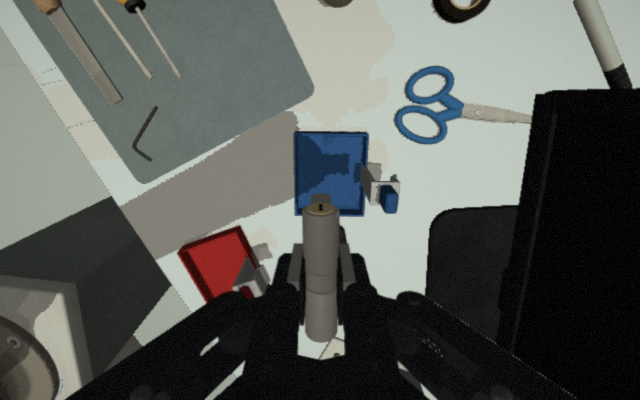

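The wrist view shows the cylinder squarely held, with the blue pan spanning about (295-370, 130-215) and its tab at (391,200). I'll lower the cylinder into it.

{"api": "servo_tool", "payload": {"motion": [[[0,0,-0.185,-0.9,0],[0,0,0,-0.9,0],[0,0,0,-0.9,0],[0,0,0,-0.9,0],[0,0,0,-0.7,0],[0,0,0,0,0]]]}}

```text
t: 13.15
eef_pos: [0.5046, 0.3752, 0.0709]
tool_rot: [-0.0, 0.668, 0.744, -0.004]
contact_force: [-0.7, 0.1, -0.7]
gripper_width: 0.173
grasp_force: 49.0
```

Run:
```python
from h import *
o=bot.get_obs(); print(o['eef_pos'],yawy(),o['contact_force'])
```

```text
[0.5045883  0.37516851 0.07093548] 0.10799688571856388 [-0.69690938  0.08398606 -0.69473957]
```

{"api": "servo_tool", "payload": {"motion": [[[0,0,0.24,0,0],[0,0,0,0,0],[0,0,0,-0.29,0],[0,0,0,-0.29,0],[0,0,0,-0.29,0],[0,0,0,0,0]]]}}

```text
t: 13.75
eef_pos: [0.5069, 0.3881, 0.0396]
tool_rot: [-0.0, 0.668, 0.745, -0.0]
contact_force: [-1.7, -0.7, 5.6]
gripper_width: 0.173
grasp_force: 49.8
```

{"api": "servo_tool", "payload": {"motion": [[[0.28,0,0,0,0],[0.28,0,0,0,0],[0.28,0,0,0,0],[0.28,0,0,0,0],[0.28,0,0,0.3,0],[0.28,0,0,0.5,0],[0.28,0,0,0.9,0],[0.28,0,0,0.9,0],[0.28,0,0,0.9,0],[0.28,0,0,0.9,0],[0.28,0,0,0.7,0]]]}}

```text
t: 14.85
eef_pos: [0.5079, 0.3882, 0.2476]
tool_rot: [0.0, 0.668, 0.744, 0.002]
contact_force: [0.6, 0.3, -0.2]
gripper_width: 0.278
grasp_force: 0.0
```

Run:
```python
from h import *
o=bot.get_obs(); print(o['eef_pos'],yawy(),o['q'].round(2))
c,im,d=snap('top','t4')
print('blue');blobs(c,im,d,(-.02,.2),(.3,.7,-.5,.5),blue,5)
print('red');blobs(c,im,d,(-.02,.2),(.3,.7,-.5,.5),red,5)
print('dark');blobs(c,im,d,(-.02,.04),(.2,.66,-.6,.5),dark,20)
c,im,d=snap('wrist','w4'); 
print('blue');blobs(c,im,d,(-.02,.15),(.3,.7,.1,.6),blue,60)
blobs(c,im,d,(.024,.08),(.44,.6,.3,.46),any_,60)
```

```text
[0.50791436 0.38819349 0.24764702] 0.10840497924722504 [-0.99  0.43  0.33  1.67 -0.16  1.06 -0.5 ]
blue
[342. 180.] 297 c [0.5588 0.0414 0.0096] z10/90 [0.005 0.009 0.015] [0.5589 0.0411] [88.7 60.4] 71.0
[268. 185.] 45 c [0.5415 0.3528 0.0079] z10/90 [0.    0.005 0.021] [0.5334 0.3537] [57.3 24.4] 10.3
red
[372. 190.] 293 c [ 0.5177 -0.082   0.0097] z10/90 [0.005 0.009 0.015] [ 0.5177 -0.0818] [86.6 60.6] 71.4
[286. 204.] 11 c [0.4397 0.2634 0.1139] z10/90 [0.106 0.115 0.119] [0.4398 0.2638] [11.   9.8] 77.9
[299. 218.] 267 c [0.4001 0.2215 0.0055] z10/90 [-0.001  0.004  0.015] [0.4004 0.2273] [80.9 69.6] 26.4
dark
[283. 186.] 75 c [0.5351 0.2893 0.0133] z10/90 [0.008 0.013 0.018] [0.5351 0.2901] [26.6 48.2] 13.3
[452. 186.] 75 c [ 0.5329 -0.4139  0.013 ] z10/90 [0.007 0.013 0.02 ] [ 0.5322 -0.4133] [48.3 26.1] 88.3
[446. 249.] 302 c [ 0.2697 -0.3727  0.0286] z10/90 [0.019 0.03  0.036] [ 0.2708 -0.3747] [100.8  53.8] 25.9
blue
[423. 102.] 1851 c [0.6192 0.4771 0.0083] z10/90 [0.007 0.008 0.01 ] [0.6212 0.4763] [84.  72.4] 80.0
[326. 168.] 4440 c [0.5171 0.3867 0.0058] z10/90 [0.002 0.003 0.021] [0.5153 0.3855] [ 84.1 100.1] 5.8
[383. 196.] 258 c [0.5657 0.3919 0.1139] z10/90 [0.113 0.114 0.116] [0.566  0.3913] [11.2 19.3] 10.8
[316. 171.] 864 c [0.5049 0.3891 0.0339] z10/90 [0.031 0.035 0.036] [0.5048 0.3876] [16.7 69.6] 6.3
[360. 178.] 199 c [0.5526 0.3925 0.0544] z10/90 [0.032 0.056 0.075] [0.5524 0.3899] [23.9  4.4] 85.2
```

View pics/w4.png

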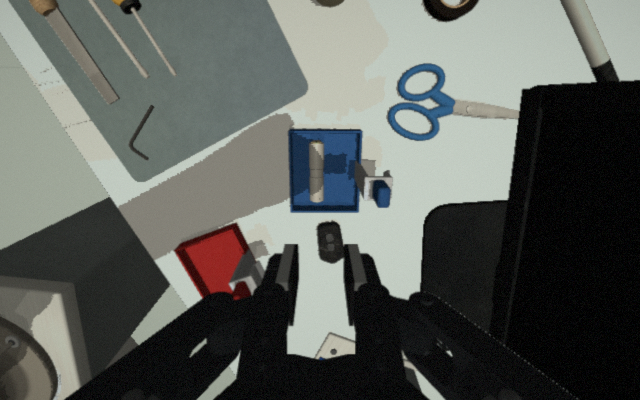

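The cylinder stands in the blue pan at (316,171) and the pan hasn't moved. The first fob shows at (331,242).

Run:
```python
from h import *
c,im,d=load('w4'); blobs(c,im,d,(.006,.03),(.48,.6,.24,.33),lambda r,g,b:(r<110)&(g<110)&(b<110),60)
blobs(c,im,d,(.006,.03),(.48,.6,.24,.33),any_,60)
```

```text
[330. 242.] 904 c [0.5331 0.291  0.0128] z10/90 [0.011 0.013 0.014] [0.534  0.2887] [33.5 57. ] 9.4
[330. 242.] 928 c [0.533  0.2906 0.0128] z10/90 [0.011 0.013 0.014] [0.5339 0.2877] [33.8 58.8] 10.2
```

{"api": "servo_tool", "payload": {"motion": [[[0.75,0.163,-0.626,0,0.13],[0.75,0.163,-0.626,0,0.13],[0.75,0.163,-0.626,0,0.13],[0.75,0.163,-0.626,0,0.13],[0.75,0,0,-0.9,0],[0.75,0,0,-0.9,0],[0.75,0,0,-0.9,0],[0.75,0,0,-0.9,0],[0.75,0,0,-0.9,0],[0.75,0,0,-0.4,0],[0.75,0,0,0,0],[0.75,0,0,0,0]]]}}

```text
t: 16.15
eef_pos: [0.5339, 0.2881, 0.049]
tool_rot: [0.0, 0.644, 0.765, 0.001]
contact_force: [0.1, -0.0, -0.2]
gripper_width: 0.752
grasp_force: 0.0
```

Run:
```python
from h import *
o=bot.get_obs(); print(o['eef_pos'],yawy(),o['contact_force'])
```

```text
[0.53391842 0.28810727 0.04897551] 0.17105426654127595 [ 0.10996537 -0.04931512 -0.17364143]
```

Precisely placed. I'll go down 26 mm, grasp and lift.

{"api": "servo_tool", "payload": {"motion": [[[0.75,0,0,-0.35,0],[0.75,0,0,-0.3,0],[0.75,0,0,0,0],[0.2,0,0,0,0],[0.2,0,0,0,0],[0.2,0,0,0,0],[0.2,0,0,0,0],[0.2,0,0,0,0],[0.2,0,0,0,0],[0.2,0,0,0.4,0],[0.2,0,0,0.9,0],[0.2,0,0,0.9,0],[0.2,0,0,0.9,0],[0.2,0,0,0.9,0],[0.2,0,0,0,0]]], "newtons": 30}}

```text
t: 17.65
eef_pos: [0.5361, 0.2893, 0.1882]
tool_rot: [0.001, 0.644, 0.765, 0.005]
contact_force: [-0.0, 0.9, -0.6]
gripper_width: 0.382
grasp_force: 30.0
```

Run:
```python
from h import *
o=bot.get_obs(); print(o['eef_pos'],yawy(),o['gripper_width'],o['q'].round(2))
c,im,d=snap('wrist','w5')
print('red');blobs(c,im,d,(-.02,.15),(.3,.7,.1,.6),red,60)
```

```text
[0.53606643 0.28927524 0.18816376] 0.1708853384147906 0.38220251582244413 [-0.85  0.45  0.33  1.81 -0.18  0.91 -0.27]
red
[169. 200.] 4803 c [0.3861 0.2453 0.0154] z10/90 [0.002 0.004 0.023] [0.3958 0.2364] [125.7 106.7] 28.9
```

{"api": "servo_tool", "payload": {"motion": [[[0.2,-0.237,-0.087,0,0.977],[0.2,-0.237,-0.087,0,0.977],[0.2,-0.237,-0.087,0,0.977],[0.2,-0.237,-0.087,0,0.977],[0.2,-0.237,-0.087,0,0.977],[0.2,-0.237,-0.087,0,0.977],[0.2,-0.237,-0.087,0,0.977],[0.2,-0.237,-0.087,0,0.977],[0.2,-0.237,-0.087,0,0.977],[0.2,-0.237,-0.087,0,0.977],[0.2,-0.237,-0.087,0,0.977],[0.2,-0.237,-0.087,0,0.977],[0.2,-0.237,-0.087,0,0.977],[0.2,-0.237,-0.087,0,0.977],[0.2,-0.237,-0.087,0,0.977],[0.2,-0.237,-0.087,0,0.977],[0.2,0,0,0,0],[0.2,0,0,0,0],[0.2,0,0,0,0]]]}}

```text
t: 19.6
eef_pos: [0.3818, 0.2324, 0.1818]
tool_rot: [-0.0, -0.235, 0.972, -0.0]
contact_force: [-0.3, 1.0, -0.1]
gripper_width: 0.383
grasp_force: 30.0
```

Run:
```python
from h import *
o=bot.get_obs(); print(o['eef_pos'],yawy(),o['gripper_width'],o['q'].round(2))
c,im,d=snap('wrist','w6')
print('red');blobs(c,im,d,(-.02,.03),(.3,.7,.1,.6),red,60);blobs(c,im,d,(.09,.15),(.3,.7,.1,.6),red,60)
```

```text
[0.38177322 0.23239459 0.18176522] 2.0447987288688907 0.3831218121969294 [-0.63  0.2  -0.07  2.15  0.02  0.79  1.34]
red
[321. 186.] 5345 c [0.3859 0.2348 0.0038] z10/90 [0.002 0.003 0.004] [0.3904 0.2376] [82.3 96.2] 26.9
[274. 211.] 181 c [0.426  0.2026 0.0212] z10/90 [0.019 0.021 0.022] [0.4247 0.2009] [62.3 14.1] 39.7
[368. 214.] 158 c [0.3859 0.2869 0.0217] z10/90 [0.021 0.022 0.023] [0.3834 0.287 ] [59. 16.] 12.5
```

View pics/w6.png

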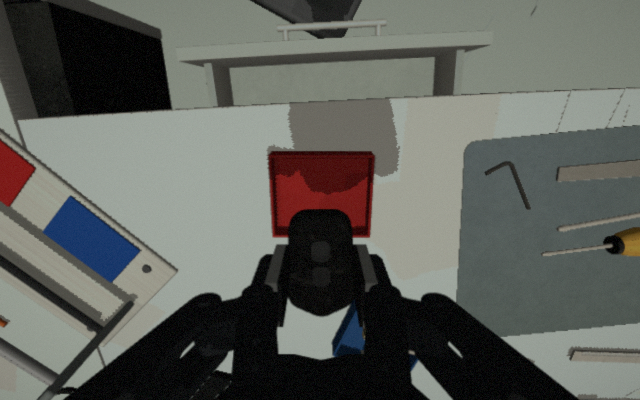

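The wrist view shows the fob (about (320,260)) lined up with the red pan (270-375, 150-237) and clear of its strap. I'll lower it.

{"api": "servo_tool", "payload": {"motion": [[[0.2,0,0,-0.9,0],[0.2,0,0,-0.9,0],[0.2,0,0,-0.9,0],[0.2,0,0,-0.55,0],[0.2,0,0,-0.4,0],[0.2,0,0,0,0],[0.2,0,0,0,0]]]}}

```text
t: 20.35
eef_pos: [0.3816, 0.2324, 0.036]
tool_rot: [-0.0, -0.236, 0.972, -0.0]
contact_force: [-0.3, 0.5, 0.7]
gripper_width: 0.38
grasp_force: 29.7
```

{"api": "servo_tool", "payload": {"motion": [[[0.2,0,0,-0.12,0],[0.2,0,0,0,0],[0.5,0,0,0,0],[0.5,0,0,0,0],[0.5,0,0,0,0],[0.5,0,0,0,0],[0.5,0,0,0.3,0],[0.5,0,0,0.6,0],[0.5,0,0,0.9,0],[0.5,0,0,0.9,0],[0.5,0,0,0.9,0],[0.5,0,0,0.9,0],[0.5,0,0,0.9,0],[0.5,0,0,0,0],[0.5,0,0,0,0]]]}}

```text
t: 21.85
eef_pos: [0.3815, 0.2323, 0.2483]
tool_rot: [0.001, -0.236, 0.972, 0.0]
contact_force: [-0.3, -0.2, -1.0]
gripper_width: 0.499
grasp_force: 0.0
```

Run:
```python
from h import *
o=bot.get_obs(); print(o['eef_pos'],yawy(),o['gripper_width'],o['q'].round(2))
c,im,d=snap('wrist','w7')
blobs(c,im,d,(.005,.06),(.3,.5,.1,.3),dark,60);blobs(c,im,d,(.1,.15),(.3,.7,.1,.6),red,20)
c,im,d=snap('top','t7')
print('dark');blobs(c,im,d,(-.02,.04),(.2,.66,-.6,.2),dark,20)
```

```text
[0.38147962 0.23232799 0.24830756] 2.047134992467119 0.49932426340672986 [-0.62  0.11 -0.07  2.08  0.01  0.95  1.35]
[322. 176.] 2348 c [0.3887 0.2376 0.0181] z10/90 [0.01  0.016 0.023] [0.3905 0.2378] [84.3 98.5] 27.0
[320. 256.] 183 c [0.4363 0.2603 0.1143] z10/90 [0.113 0.114 0.115] [0.4366 0.2606] [ 9.9 18.1] 27.1
dark
[452. 186.] 75 c [ 0.5327 -0.414   0.0129] z10/90 [0.008 0.013 0.018] [ 0.5324 -0.4143] [48.9 26.7] 85.5
[446. 249.] 304 c [ 0.2698 -0.3726  0.0285] z10/90 [0.018 0.029 0.036] [ 0.2703 -0.3742] [100.9  52.6] 29.4
```

{"api": "servo_tool", "payload": {"motion": [[[0.75,0.28,-0.83,0.1,-0.96],[0.75,0.28,-0.83,0.1,-0.96],[0.75,0.28,-0.83,0.1,-0.96],[0.75,0.28,-0.83,0.1,-0.96],[0.75,0.28,-0.83,0.1,-0.96],[0.75,0.28,-0.83,0,-0.96],[0.75,0.28,-0.83,0,-0.96],[0.75,0.164,-0.941,0,-0.96],[0.75,0.164,-0.941,0,-0.96],[0.75,0.164,-0.941,0,-0.96],[0.75,0.164,-0.941,0,-0.96],[0.75,0.164,-0.941,0,-0.96],[0.75,0.164,-0.941,0,-0.96],[0.75,0.164,-0.941,0,-0.96],[0.75,0.164,-0.941,0,-0.96],[0.75,0.164,-0.941,0,-0.96],[0.75,0.164,-0.941,0,-0.96],[0.75,0.164,-0.941,0,-0.96],[0.75,0,0,0,0],[0.75,0,0,0,0]]]}}

```text
t: 23.95
eef_pos: [0.531, -0.4144, 0.265]
tool_rot: [-0.002, 0.717, 0.697, -0.001]
contact_force: [-0.2, -0.2, -0.6]
gripper_width: 0.75
grasp_force: 0.0
```

Run:
```python
from h import *
o=bot.get_obs(); print(o['eef_pos'],yawy(),o['gripper_width'],o['q'].round(2))
c,im,d=snap('wrist','w8')
blobs(c,im,d,(.006,.03),(.46,.6,-.48,-.34),any_,60);blobs(c,im,d,(.006,.03),(.46,.6,-.48,-.34),lambda r,g,b:(r<110)&(g<110)&(b<110),60)
```

```text
[ 0.53098605 -0.41443672  0.26498605] -0.027337969422636037 0.7498521156976139 [ 0.16  0.52  0.61  1.57 -0.32  1.15  0.81]
[322. 165.] 1084 c [ 0.5308 -0.4164  0.0123] z10/90 [0.011 0.012 0.014] [ 0.5296 -0.4174] [57.2 34.6] 88.6
[367. 207.] 167 c [ 0.5885 -0.4738  0.0117] z10/90 [0.009 0.012 0.013] [ 0.5866 -0.4717] [26.5 16. ] 0.8
[322. 165.] 1084 c [ 0.5308 -0.4164  0.0123] z10/90 [0.011 0.012 0.014] [ 0.5296 -0.4174] [57.2 34.6] 88.6
[366. 206.] 72 c [ 0.5864 -0.4716  0.0113] z10/90 [0.008 0.012 0.014] [ 0.5866 -0.4718] [27.4 11.4] 14.6
```

{"api": "servo_tool", "payload": {"motion": [[[0.75,0,-0.06,-0.9,0],[0.75,0,0,-0.9,0],[0.75,0,0,-0.9,0],[0.75,0,0,-0.9,0],[0.75,0,0,-0.9,0],[0.75,0,0,-0.8,0],[0.75,0,0,-0.4,0],[0.75,0,0,-0.3,0],[0.75,0,0,0,0],[0.75,0,0,0,0]]]}}

```text
t: 25.0
eef_pos: [0.5327, -0.4169, 0.0283]
tool_rot: [0.001, 0.716, 0.698, 0.0]
contact_force: [0.2, 0.1, -0.5]
gripper_width: 0.748
grasp_force: 0.0
```

{"api": "servo_tool", "payload": {"motion": [[[0.75,0,0,-0.14,0],[0.75,0,0,0,0],[0.2,0,0,0,0],[0.2,0,0,0,0],[0.2,0,0,0,0],[0.2,0,0,0,0],[0.2,0,0,0,0],[0.2,0,0,0,0],[0.2,0,0,0.4,0],[0.2,0,0,0.9,0],[0.2,0,0,0.9,0],[0.2,0,0,0.9,0],[0.2,0,0,0.9,0],[0.2,0,0,0.9,0],[0.2,0,0,0.9,0],[0.2,0,0,0,0],[0.2,0,0,0,0]]]}}

```text
t: 26.7
eef_pos: [0.5318, -0.4167, 0.2547]
tool_rot: [0.001, 0.716, 0.698, 0.0]
contact_force: [0.5, 0.1, -0.7]
gripper_width: 0.38
grasp_force: 29.7
```

{"api": "servo_tool", "payload": {"motion": [[[0.2,-0.164,0.945,0,0.96],[0.2,-0.164,0.945,0,0.96],[0.2,-0.164,0.945,0,0.96],[0.2,-0.164,0.945,0,0.96],[0.2,-0.164,0.945,0,0.96],[0.2,-0.164,0.945,0,0.96],[0.2,-0.164,0.945,0,0.96],[0.2,-0.164,0.945,0,0.96],[0.2,-0.164,0.945,0,0.96],[0.2,-0.164,0.945,0,0.96],[0.2,-0.164,0.945,0,0.96],[0.2,-0.28,0.835,0,0.96],[0.2,-0.28,0.835,0,0.96],[0.2,-0.28,0.835,0,0.96],[0.2,-0.28,0.835,0,0.96],[0.2,-0.28,0.835,0,0.96],[0.2,-0.28,0.835,0,0.96],[0.2,-0.28,0.835,0,0.96],[0.2,0,0,0,0],[0.2,0,0,0,0]]]}}

```text
t: 28.7
eef_pos: [0.3804, 0.2327, 0.2523]
tool_rot: [-0.001, -0.236, 0.972, -0.001]
contact_force: [-0.0, -1.0, -1.1]
gripper_width: 0.378
grasp_force: 29.7
```

Run:
```python
from h import *
o=bot.get_obs(); print(o['eef_pos'],yawy(),o['gripper_width'],o['q'].round(2))
c,im,d=snap('wrist','w9')
blobs(c,im,d,(.001,.04),(.3,.5,.1,.3),any_,300);blobs(c,im,d,(.009,.04),(.3,.5,.1,.3),dark,50)
```

```text
[0.38039838 0.23272788 0.25230739] 2.0481817425814564 0.37757324812546006 [-0.64  0.1  -0.05  2.07  0.01  0.97  1.35]
[320. 176.] 5890 c [0.3911 0.2371 0.0088] z10/90 [0.002 0.004 0.021] [0.3918 0.2371] [ 87.7 108.5] 28.2
[320. 144.] 166 c [0.3535 0.2184 0.0155] z10/90 [0.01  0.017 0.021] [0.3534 0.2185] [ 0.6 96.2] 27.0
[321. 169.] 1154 c [0.38   0.2326 0.0157] z10/90 [0.014 0.016 0.017] [0.3809 0.2323] [57.8 33.3] 28.0
[331. 199.] 401 c [0.409  0.2612 0.0168] z10/90 [0.011 0.016 0.023] [0.4025 0.2654] [ 61.4 122.6] 67.6
```

View pics/w9.png

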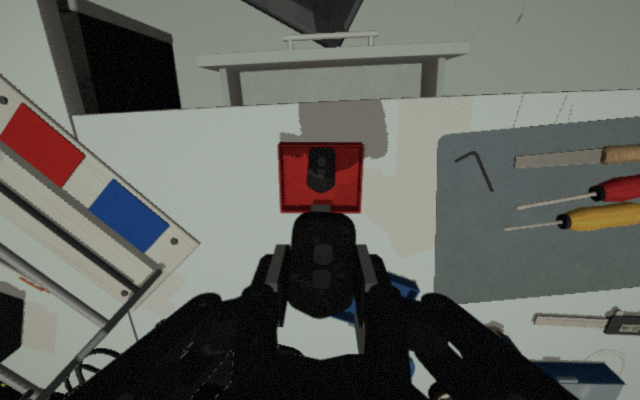

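The wrist view shows fob A in the red pan at (320,168), with the held fob square to it. I'll set it on top.

{"api": "servo_tool", "payload": {"motion": [[[0.2,0,0,-0.9,0],[0.2,0,0,-0.9,0],[0.2,0,0,-0.9,0],[0.2,0,0,-0.9,0],[0.2,0,0,-0.8,0],[0.2,0,0,-0.4,0],[0.2,0,0,-0.3,0],[0.2,0,0,0,0],[0.2,0,0,0,0]]]}}

```text
t: 29.65
eef_pos: [0.3819, 0.2326, 0.0499]
tool_rot: [0.0, -0.235, 0.972, -0.0]
contact_force: [-1.1, 0.6, -0.2]
gripper_width: 0.376
grasp_force: 29.7
```

{"api": "servo_tool", "payload": {"motion": [[[0.2,0,0,-0.12,0],[0.2,0,0,0,0],[0.2,0,0,0,0],[0.5,0,0,0,0],[0.5,0,0,0,0],[0.5,0,0,0,0],[0.5,0,0,0,0],[0.5,0,0,0.3,0],[0.5,0,0,0.6,0],[0.5,0,0,0.9,0],[0.5,0,0,0.9,0],[0.5,0,0,0.9,0],[0.5,0,0,0.9,0],[0.5,0,0,0.9,0],[0.5,0,0,0,0],[0.5,0,0,0,0]]]}}

```text
t: 31.25
eef_pos: [0.3815, 0.2331, 0.2619]
tool_rot: [0.001, -0.236, 0.972, 0.001]
contact_force: [0.2, -0.2, -0.5]
gripper_width: 0.498
grasp_force: 0.0
```

Run:
```python
from h import *
o=bot.get_obs(); print(o['eef_pos'],yawy(),o['gripper_width'],o['q'].round(2))
c,im,d=snap('wrist','w10')
blobs(c,im,d,(.024,.06),(.3,.42,.1,.3),any_,50);blobs(c,im,d,(.1,.15),(.3,.7,.1,.6),red,50)
```

```text
[0.38150824 0.23310389 0.26191433] 2.0472396483240702 0.49760462119842663 [-0.64  0.09 -0.05  2.06  0.01  0.99  1.35]
[321. 167.] 1208 c [0.3798 0.2325 0.0286] z10/90 [0.027 0.029 0.03 ] [0.3815 0.2326] [57.5 34.2] 25.9
[320. 249.] 157 c [0.436  0.2601 0.1144] z10/90 [0.113 0.114 0.116] [0.4362 0.2601] [ 9.1 16.9] 26.9
```

{"api": "servo_tool", "payload": {"motion": [[[0.5,0.685,0.339,0,0],[0.5,0.685,0.339,0,-0.05],[0.5,0,0,-0.8,0],[0.5,0,0,-0.8,0],[0.5,0,0,-0.8,0],[0.5,0,0,-0.4,0],[0.5,0,0,0,0],[0.5,0,0,0,0],[0.5,0,0,0,0]]], "newtons": 110}}

```text
t: 32.2
eef_pos: [0.4366, 0.2604, 0.1494]
tool_rot: [0.0, -0.233, 0.972, 0.0]
contact_force: [-0.1, -0.1, 0.1]
gripper_width: 0.503
grasp_force: 0.0
```

Run:
```python
from h import *
o=bot.get_obs(); print(o['eef_pos'],yawy(),o['gripper_width'],o['q'].round(2))
```

```text
[0.43659827 0.2604441  0.14942863] 2.041197680951459 0.5026560108264627 [-0.63  0.34 -0.04  2.04  0.02  0.76  1.36]
```

{"api": "servo_tool", "payload": {"motion": [[[0.5,0,0,-0.33,0],[0.5,0,0,-0.33,0],[0.5,0,0,-0.32,0],[0.5,0,0,0,0],[0.5,0,0,0,0],[0,0,0,0,0],[0,0,0,0,0],[0,0,0,0,0],[0,0,0,0,0],[0,0,0,0,0],[0,0,0,0,0]]]}}

```text
t: 33.3
eef_pos: [0.4367, 0.2606, 0.1102]
tool_rot: [0.001, -0.233, 0.972, 0.0]
contact_force: [-0.8, -0.3, 6.2]
gripper_width: 0.209
grasp_force: 107.4
```

{"api": "servo_tool", "payload": {"motion": [[[0,0,0,0.2,0],[0,0,0,0.35,0],[0,0,0,0.5,0],[0,0,0,0.5,0],[0,0,0,0.4,0],[0,0,0,0.3,0],[0,0,0,0,0],[0,0,0,0,0]]]}}

```text
t: 34.1
eef_pos: [0.4359, 0.2599, 0.1991]
tool_rot: [-0.0, -0.233, 0.972, -0.0]
contact_force: [-0.0, -0.3, -3.1]
gripper_width: 0.209
grasp_force: 107.7
```

Run:
```python
from h import *
o=bot.get_obs(); print(o['eef_pos'],yawy(),o['gripper_width'],o['torque'])
c,im,d=snap('wrist','w11')
c,im,d=snap('side','s11')
cv2.imwrite('pics/s11c.png',cv2.resize(im[140:300,250:450],None,fx=3,fy=3,interpolation=cv2.INTER_CUBIC)[:,:,::-1])
```

```text
[0.43588363 0.25989786 0.19911066] 2.041273922591794 0.20855588517163948 [ 0.05933529 -0.10269573 -0.00100989]
```

View pics/w11.png

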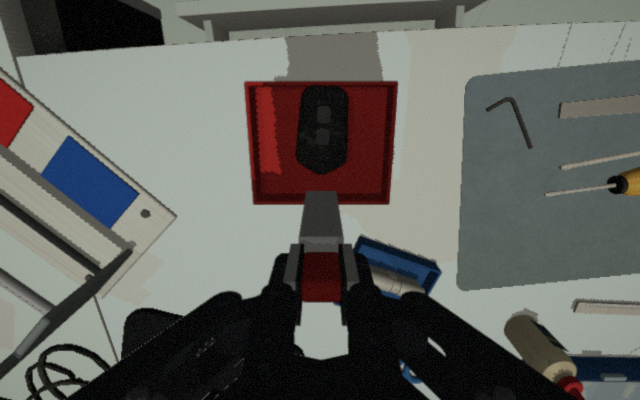

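The pan is lifted level, with its fobs stacked at (322,130) and the tab between the pads at (322,275). I'll carry it to the front of the red bay.

{"api": "servo_tool", "payload": {"motion": [[[0,0.06,-0.3,0,-0.25],[0,0.118,-0.603,0,-0.472],[0,0.118,-0.603,0,-0.472],[0,0.118,-0.603,0,-0.472],[0,0.118,-0.603,0,-0.472],[0,0.118,-0.603,0,-0.472],[0,0.118,-0.603,0,-0.472],[0,0.118,-0.603,0,-0.472],[0,0.118,-0.603,0,-0.472],[0,0.118,-0.603,0,-0.472],[0,0.118,-0.603,0,-0.472],[0,0.118,-0.603,0,-0.472],[0,0.118,-0.603,0,-0.472],[0,0.118,-0.603,0,-0.472],[0,0.06,-0.3,0,-0.22],[0,0,0,0,0],[0,0,0,0,0],[0,0,0,0,0],[0,0,0,0,0]]]}}

```text
t: 36.1
eef_pos: [0.5023, -0.0761, 0.1994]
tool_rot: [-0.0, 0.159, 0.987, 0.0]
contact_force: [1.3, 0.0, -2.3]
gripper_width: 0.212
grasp_force: 107.7
```

Run:
```python
from h import *
o=bot.get_obs(); print(o['eef_pos'],yawy(),o['gripper_width'],w2r(o['eef_pos']))
c,im,d=snap('wrist','w12'); P=cloud(c,d)
r,g,b=[im[...,i].astype(int) for i in range(3)]
m=red(r,g,b)&(d>0)&(P[...,2]>.06)
Q=P[m]; print(m.sum(),np.percentile(Q[:,2],[5,50,95]))
E=(o['eef_pos'][:2]); u=np.array([np.cos(YAW),np.sin(YAW)])
s=(Q[:,:2]-E)@u
f=(s<-.02)&(Q[:,2]<np.median(Q[:,2][s<-.02])+.008); A=np.c_[s[f],np.ones(f.sum())]; k=np.linalg.lstsq(A,Q[f,2],rcond=None)[0]; print('floor slope',k, 'z under tab',k[0]*0+k[1])
c,im,d=snap('top','t12'); 
print('rail etc'); 
blobs(c,im,d,(.105,.118),(.4,.8,-.3,.3),any_,8); blobs(c,im,d,(.0,.02),(.4,.8,-.3,.3),blue,30)
```

```text
[ 0.50226068 -0.07614099  0.19944744] 1.2508160774720944 0.2124082075925848 [-0.06085055 -0.0641975 ]
9367 [0.09094797 0.09214549 0.11150025]
floor slope [0.00313861 0.09216734] z under tab 0.0921673368532422
rail etc
[379. 123.] 9 c [ 0.771  -0.1092  0.1127] z10/90 [0.106 0.115 0.118] [ 0.7703 -0.11  ] [ 3.7 22.1] 12.2
[330. 159.] 10 c [0.6216 0.0914 0.1147] z10/90 [0.113 0.114 0.117] [0.6217 0.0908] [16.7  8.6] 74.0
[340. 162.] 25 c [0.609  0.0495 0.1128] z10/90 [0.109 0.114 0.116] [0.6086 0.049 ] [51.7  9.8] 71.4
[358. 168.] 39 c [ 0.5859 -0.0189  0.1131] z10/90 [0.11  0.113 0.117] [ 0.5868 -0.0167] [75.3  9.6] 72.2
[362. 188.] 17 c [ 0.5052 -0.0331  0.1109] z10/90 [0.108 0.11  0.115] [ 0.5062 -0.0337] [17.9 37.4] 18.7
[363. 207.] 17 c [ 0.428  -0.0389  0.111 ] z10/90 [0.108 0.111 0.116] [ 0.426  -0.0381] [20.2 25.6] 29.7
[342. 180.] 287 c [0.5592 0.0416 0.0097] z10/90 [0.004 0.01  0.015] [0.5587 0.0416] [88.5 60.5] 70.0
```

Run:
```python
from h import *
for n in('w12','t12','w1','w11','w9'):
    c,im,d=load(n); P=cloud(c,d); P=P[(d>0)&(P[...,2]>.109)&(P[...,2]<.12)]
    R=np.array([w2r(p) for p in P]); m=(np.abs(R[:,0])<.009)&(np.abs(R[:,1])<.125)
    if m.sum()>5:
        k=np.polyfit(R[m,1],R[m,0],1); print(n,m.sum(),'x at y=0',k[1],'slope',k[0],'z',np.percentile(P[m,2],90),'y range',R[m,1].min(),R[m,1].max())
    # tiles
    for nm,t in(('blue',blue),('red',red)):
        c,im,d=load(n); Q=cloud(c,d); mm=t(*[im[...,i].astype(int) for i in range(3)])&(d>0)&(np.abs(Q[...,2]-.009)<.005)
        Q=Q[mm]; Rq=np.array([w2r(p) for p in Q]) if len(Q) else np.zeros((0,2)); s=(np.abs(Rq[:,0]+.045)<.04)&(np.abs(Rq[:,1])<.13)
        if s.sum()>50: print(n,nm,rect(Rq[s]))
```

```text
w12 2382 x at y=0 -0.003942741427511452 slope 0.0013595857438772222 z 0.11437527007780762 y range -0.12495374204442171 0.12494392049091965
w12 blue (array([-0.047 ,  0.0616]), array([89.8, 59.5]), 89.8)
w12 red (array([-0.0246, -0.068 ]), array([12.7, 88.6]), 0.1)
t12 74 x at y=0 0.00017874266972090793 slope -0.003653280185358348 z 0.1187344223164014 y range -0.018740779462440522 0.1236449846450925
t12 blue (array([-0.0441,  0.0654]), array([88.5, 59.4]), 88.4)
w1 red (array([-0.0474, -0.0684]), array([88.5, 58. ]), 89.8)
w11 576 x at y=0 -0.006969278884959871 slope 0.019308529424311254 z 0.11432843312690331 y range 0.08450045342283255 0.12497128142648234
w11 blue (array([-0.0463,  0.0615]), array([63. , 90.5]), 0.0)
w11 red (array([-0.0522, -0.0308]), array([69. , 33.6]), 23.9)
w9 1186 x at y=0 -0.005110675963508877 slope 0.005150135711778812 z 0.11436599001385363 y range 0.006110410997726767 0.12476561061941713
w9 blue (array([-0.0466,  0.0617]), array([89.1, 62.6]), 89.1)
w9 red (array([-0.0472, -0.0679]), array([90.4, 62. ]), 89.2)
```

```bash
sed -i 's/^O=np.array.*/O=np.array([.5803,-.0345])+np.array([np.cos(-.322)*-.002+np.sin(.322)*-.0035, -np.sin(.322)*-.002+np.cos(.322)*-.0035])/' h.py
python3 - <<'E'
from h import *
print(O,r2w(0,-.065),r2w(0,.065))
c,im,d=load('w12'); P=cloud(c,d); m=red(*[im[...,i].astype(int) for i in range(3)])&(d>0)&(P[...,2]>.085)&(P[...,2]<.12)
R=np.array([w2r(p) for p in P[m]]); print(rect(R)); o=bot.get_obs(); print('tcp',w2r(o['eef_pos']),o['eef_pos'])
hi=P[m][:,2]>.105; print(rect(R[hi]))
E
```

```text
Traceback (most recent call last):
  File "h.py", line 41, in r2w
    def r2w(x,y): return O+np.array([np.cos(YAW)*x-np.sin(YAW)*y, np.sin(YAW)*x+np.cos(YAW)*y])
                                            ^^^
NameError: name 'YAW' is not defined
```

```bash
sed -i 's/^O=np.array.*/O=np.array([.5773,-.0372]); YAW=-.322/' h.py
python3 - <<'E'
from h import *
print(O,r2w(0,-.065),r2w(0,.065))
c,im,d=load('w12'); P=cloud(c,d); m=red(*[im[...,i].astype(int) for i in range(3)])&(d>0)&(P[...,2]>.085)&(P[...,2]<.12)
R=np.array([w2r(p) for p in P[m]]); print(rect(R)); o=bot.get_obs(); print('tcp',w2r(o['eef_pos']),o['eef_pos'])
hi=P[m][:,2]>.105; print(rect(R[hi]))
E
```

```text
[ 0.5773 -0.0372] [ 0.55672981 -0.09885929] [0.59787019 0.02445929]
(array([-0.1085, -0.0612]), array([84.8, 98.5]), 0.3)
tcp [-0.05865323 -0.06102769] [ 0.5023482  -0.07652948  0.19952658]
(array([-0.1085, -0.0612]), array([84.8, 98.5]), 0.3)
```

{"api": "servo_tool", "payload": {"motion": [[[0,0.15,-0.06,0,0],[0,0.267,-0.11,0,0],[0,0.267,-0.11,0,0],[0,0.267,-0.11,0,0],[0,0.267,-0.11,0,0],[0,0.117,-0.05,0,0],[0,0,0,0,0],[0,0,0,0,0],[0,0,0,0,0]]]}}

```text
t: 37.1
eef_pos: [0.5553, -0.0992, 0.1994]
tool_rot: [-0.0, 0.16, 0.987, 0.0]
contact_force: [0.1, -0.5, -3.7]
gripper_width: 0.207
grasp_force: 107.7
```

Run:
```python
from h import *
c,im,d=snap('wrist','w13'); P=cloud(c,d); m=red(*[im[...,i].astype(int) for i in range(3)])&(d>0)&(P[...,2]>.085)&(P[...,2]<.12)
R=np.array([w2r(p) for p in P[m]]); print(rect(R)); o=bot.get_obs(); print('tcp',w2r(o['eef_pos']),o['eef_pos'],yawy(),o['contact_force'])
```

```text
(array([-0.0512, -0.0664]), array([84. , 99.2]), 0.5)
tcp [-0.00121935 -0.06577199] [ 0.55532883 -0.09920571  0.19948592] 1.2487331574081977 [-0.19209133  0.09353708 -2.42600506]
```

{"api": "servo_tool", "payload": {"motion": [[[0,0,0,-0.25,0],[0,0,0,-0.3,0],[0,0,0,-0.3,0],[0,0,0,-0.2,0],[0,0,0,-0.1,0],[0,0,0,0,0],[0,0,0,0,0]]]}}

```text
t: 37.85
eef_pos: [0.556, -0.0995, 0.1536]
tool_rot: [0.0, 0.161, 0.987, 0.0]
contact_force: [0.7, -0.1, -2.6]
gripper_width: 0.209
grasp_force: 107.6
```

{"api": "servo_tool", "payload": {"motion": [[[0,0,0,-0.05,0],[0,0,0,-0.05,0],[0,0,0,-0.05,0],[0,0,0,-0.03,0],[0,0,0,-0.03,0],[0,0,0,0,0],[0,0,0,0,0]]]}}

```text
t: 38.55
eef_pos: [0.5558, -0.0994, 0.1451]
tool_rot: [-0.0, 0.16, 0.987, 0.0]
contact_force: [0.7, -0.3, -2.3]
gripper_width: 0.208
grasp_force: 107.6
```

{"api": "servo_tool", "payload": {"motion": [[[0,0,0,-0.03,0],[0,0,0,-0.03,0],[0,0,0,0,0],[0,0,0,0,0]]]}}

```text
t: 38.95
eef_pos: [0.5561, -0.0995, 0.1444]
tool_rot: [0.0, 0.161, 0.987, 0.0]
contact_force: [-4.9, 1.2, 12.7]
gripper_width: 0.21
grasp_force: 110.1
```

{"api": "servo_tool", "payload": {"motion": [[[0.24,0,0,0,0],[0.26,0,0,0,0],[0.28,0,0,0,0],[0.35,0,0,0,0],[0.42,0,0,0,0],[0.45,0,0,0,0],[0.45,0,0,0,0],[0.45,0,0,0.3,0],[0.45,0,0,0.5,0],[0.45,0,0,0.7,0],[0.45,0,0,0.7,0],[0.45,0,0,0.7,0],[0.45,0,0,0,0]]]}}

```text
t: 40.25
eef_pos: [0.5581, -0.1, 0.2637]
tool_rot: [0.004, 0.161, 0.987, 0.001]
contact_force: [-0.0, -0.5, 0.5]
gripper_width: 0.453
grasp_force: 0.0
```

Run:
```python
from h import *
c,im,d=snap('wrist','w14'); P=cloud(c,d); m=red(*[im[...,i].astype(int) for i in range(3)])&(d>0)&(P[...,2]>.015)&(P[...,2]<.2)
R=np.array([w2r(p) for p in P[m]]); z=P[m][:,2]; print(rect(R)); o=bot.get_obs(); print('tcp',w2r(o['eef_pos']),o['eef_pos'],yawy(),o['contact_force'])
for a in(.14,.1,.07,.05,.03):
    s=np.abs(z-a)<.01; print(a,s.sum(), R[s].mean(0) if s.any() else 0, z[s].mean() if s.any() else 0)
f=(R[:,0]<-.02)&(z<.05); print('slope',np.polyfit(R[f,0],z[f],1))
s=z>.1; print('tab',rect(R[s]),z[s].max())
cv2.imwrite('pics/w14.png',im[:,:,::-1])
```

```text
(array([-0.0302, -0.0841]), array([116.9, 134.3]), 0.7)
tcp [ 0.00053001 -0.0656898 ] [ 0.55701429 -0.09968136  0.26149865] 1.248380197546614 [-0.21350399  0.58806293 -0.32139179]
0.14 73 [-0.0108368  -0.06672661] 0.148061053774594
0.1 0 0 0
0.07 0 0 0
0.05 269 [-0.06557444 -0.04338385] 0.046642956473079485
0.03 3593 [-0.04572966 -0.0669454 ] 0.03036118190792755
slope [0.06485178 0.03403169]
tab (array([ 0.0024, -0.1063]), array([17. , 99.9]), 22.4) 0.19660622029344188
```

View pics/w14.png

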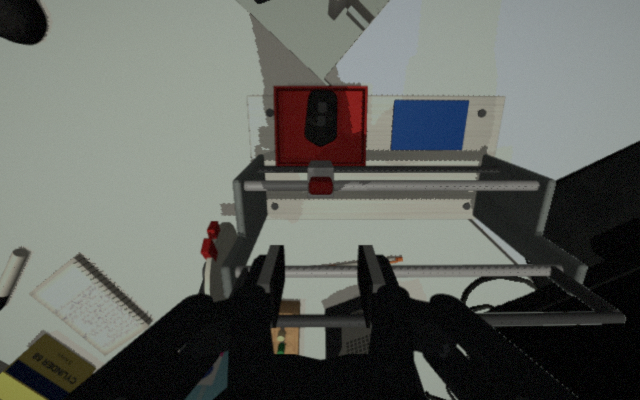

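The red pan hangs at (320,125) with its hook on the rail at (320,178), nearly level (slope 0.065), and the fobs are still stacked. Next is the blue pan.

{"api": "servo_tool", "payload": {"motion": [[[0.5,0.017,0.5,0,0],[0.5,0.017,0.945,0,0.3],[0.5,0.017,0.945,0,0.3],[0.5,0.017,0.945,0,0.3],[0.5,0.017,0.945,0,0.3],[0.5,0.017,0.945,0,0.3],[0.5,0.017,0.945,0,0.3],[0.5,0.017,0.945,0,0.3],[0.5,0.017,0.945,0,0.3],[0.5,0.017,0.945,0,0.3],[0.5,0.017,0.945,0,0.3],[0.5,0.017,0.945,0,0.3],[0.5,0.017,0.945,0,0.27],[0.5,0.017,0.445,0,0],[0.5,0,0,0,0],[0.5,0,0,0,0]]]}}

```text
t: 41.9
eef_pos: [0.5655, 0.3904, 0.2579]
tool_rot: [-0.0, -0.052, 0.999, -0.001]
contact_force: [0.1, -0.9, 0.6]
gripper_width: 0.496
grasp_force: 0.0
```

Run:
```python
from h import *
o=bot.get_obs(); print(o['eef_pos'],yawy(),o['q'].round(2))
c,im,d=snap('wrist','w15')
blobs(c,im,d,(-.02,.03),(.4,.6,.3,.5),blue,100);blobs(c,im,d,(.1,.15),(.3,.7,.1,.6),blue,30);blobs(c,im,d,(.026,.06),(.4,.55,.3,.5),any_,100)
```

```text
[0.56545335 0.39043437 0.25794889] 1.6755700068743749 [-0.73  0.49  0.06  1.52 -0.03  1.13  1.  ]
[322. 123.] 4287 c [0.5141 0.3856 0.0038] z10/90 [0.002 0.003 0.004] [0.5141 0.3862] [81.4 97.2] 6.3
[372. 191.] 176 c [0.5905 0.4574 0.0084] z10/90 [0.007 0.008 0.01 ] [0.5907 0.4567] [33.5 17.8] 88.9
[321. 192.] 124 c [0.5652 0.39   0.1147] z10/90 [0.114 0.115 0.115] [0.5653 0.3899] [ 8.3 16.4] 5.5
[306. 117.] 424 c [0.5071 0.3671 0.0339] z10/90 [0.031 0.034 0.036] [0.5076 0.3668] [16.5 29.3] 5.9
[338. 117.] 527 c [0.5029 0.402  0.034 ] z10/90 [0.031 0.034 0.036] [0.5032 0.4026] [15.2 38.7] 6.3
```

{"api": "servo_tool", "payload": {"motion": [[[0.5,0,0,-0.75,0],[0.5,0,0,-0.75,0],[0.5,0,0,-0.75,0],[0.5,0,0,-0.5,0],[0.5,0,0,0,0],[0.5,0,0,0,0]]]}}

```text
t: 42.55
eef_pos: [0.5661, 0.3904, 0.1494]
tool_rot: [0.0, -0.052, 0.999, -0.0]
contact_force: [0.3, 0.8, 0.1]
gripper_width: 0.503
grasp_force: 0.0
```

Run:
```python
from h import *
o=bot.get_obs(); print(o['eef_pos'],yawy(),o['contact_force'])
```

```text
[0.56609764 0.3904241  0.14936232] 1.674702650134596 [0.30074914 0.77821901 0.10080584]
```

{"api": "servo_tool", "payload": {"motion": [[[0.5,0,0,-0.33,0],[0.5,0,0,-0.33,0],[0.5,0,0,-0.32,0],[0.5,0,0,0,0],[0.5,0,0,0,0],[0,0,0,0,0],[0,0,0,0,0],[0,0,0,0,0],[0,0,0,0,0],[0,0,0,0,0],[0,0,0,0,0],[0,0,0,0.2,0],[0,0,0,0.35,0],[0,0,0,0.5,0],[0,0,0,0.5,0],[0,0,0,0.4,0],[0,0,0,0.3,0],[0,0,0,0,0],[0,0,0,0,0]]], "newtons": 115}}

```text
t: 44.45
eef_pos: [0.565, 0.3919, 0.1992]
tool_rot: [-0.0, -0.053, 0.999, -0.0]
contact_force: [0.1, 0.5, -3.0]
gripper_width: 0.206
grasp_force: 112.7
```

Run:
```python
from h import *
o=bot.get_obs(); print(o['eef_pos'],yawy(),o['gripper_width'],o['contact_force'],r2w(-.06,.065))
c,im,d=snap('wrist','w16'); P=cloud(c,d)
m=blue(*[im[...,i].astype(int) for i in range(3)])&(d>0)&(P[...,2]>.06)&(P[...,2]<.12); print(rect(P[m]))
E=o['eef_pos'][:2]; s=(P[m][:,:2]-E)@np.array([np.cos(.105),np.sin(.105)]); z=P[m][:,2]; f=z<np.median(z)+.006; print(np.median(z),np.polyfit(s[f],z[f],1))
```

```text
[0.56495585 0.39188537 0.19915391] 1.6770746681591606 0.20627207439094636 [ 0.06879121  0.50169402 -3.00161251] [0.54095392 0.04344715]
(array([0.5149, 0.3858]), array([84.1, 98.9]), 6.1)
0.09172386961844617 [0.0027869  0.09175592]
```

{"api": "servo_tool", "payload": {"motion": [[[0,-0.03,-0.308,0,-0.13],[0,-0.06,-0.617,0,-0.255],[0,-0.06,-0.617,0,-0.255],[0,-0.06,-0.617,0,-0.255],[0,-0.06,-0.617,0,-0.255],[0,-0.06,-0.617,0,-0.255],[0,-0.06,-0.617,0,-0.255],[0,-0.06,-0.617,0,-0.255],[0,-0.06,-0.617,0,-0.255],[0,-0.06,-0.617,0,-0.255],[0,-0.06,-0.617,0,-0.255],[0,-0.06,-0.617,0,-0.255],[0,-0.06,-0.617,0,-0.255],[0,-0.06,-0.617,0,-0.255],[0,-0.03,-0.308,0,-0.13],[0,0,0,0,0],[0,0,0,0,0],[0,0,0,0,0]]]}}

```text
t: 46.3
eef_pos: [0.5319, 0.0482, 0.1995]
tool_rot: [-0.0, 0.16, 0.987, 0.0]
contact_force: [-0.4, 0.4, -2.2]
gripper_width: 0.209
grasp_force: 112.7
```

```bash
cat > b.py <<'E'
from h import *
import sys
o=bot.get_obs(); c,im,d=snap('wrist',sys.argv[1]); P=cloud(c,d); m=blue(*[im[...,i].astype(int) for i in range(3)])&(d>0)&(P[...,2]>.085)&(P[...,2]<.12)
R=np.array([w2r(p) for p in P[m]]); print(rect(R)); r=w2r(o['eef_pos']); print('tcp',r,o['eef_pos'],yawy(),o['contact_force'])
print('to hang, shares', (r2w(-.001,.065)-o['eef_pos'][:2])/.04)
E
python3 b.py w17
```

```text
(array([-0.1199,  0.0655]), array([84.6, 99.1]), 0.3)
tcp [-0.07011651  0.06661943] [0.53186985 0.04818486 0.1994727 ] 1.2504531126847926 [-0.41258141  0.35028976 -2.19380362]
to hang, shares [ 1.62629327 -0.58522776]
```

{"api": "servo_tool", "payload": {"motion": [[[0,0.16,-0.06,0,0],[0,0.325,-0.117,0,0],[0,0.325,-0.117,0,0],[0,0.325,-0.117,0,0],[0,0.325,-0.117,0,0],[0,0.165,-0.057,0,0],[0,0,0,0,0],[0,0,0,0,0],[0,0,0,0,0]]]}}

```text
t: 47.25
eef_pos: [0.5961, 0.0234, 0.1993]
tool_rot: [-0.0, 0.161, 0.987, 0.0]
contact_force: [0.8, 0.1, -2.3]
gripper_width: 0.207
grasp_force: 112.6
```

```bash
python3 b.py w18
```

```text
(array([-0.0516,  0.0622]), array([83.8, 99.5]), 0.5)
tcp [-0.0013511   0.06342529] [0.59609019 0.02339308 0.19933633] 1.2483606219947465 [ 0.80630786  0.07447863 -2.25077001]
to hang, shares [0.02078484 0.03456677]
```

{"api": "servo_tool", "payload": {"motion": [[[0,0.02,0.035,-0.25,0],[0,0,0,-0.3,0],[0,0,0,-0.3,0],[0,0,0,-0.2,0],[0,0,0,-0.1,0],[0,0,0,-0.05,0],[0,0,0,-0.05,0],[0,0,0,-0.05,0],[0,0,0,-0.03,0],[0,0,0,0,0],[0,0,0,0,0]]]}}

```text
t: 48.4
eef_pos: [0.5976, 0.0245, 0.1465]
tool_rot: [0.0, 0.161, 0.987, 0.0]
contact_force: [0.5, 0.5, -2.7]
gripper_width: 0.21
grasp_force: 112.6
```

{"api": "servo_tool", "payload": {"motion": [[[0,0,0,-0.03,0],[0,0,0,-0.03,0],[0,0,0,0,0],[0,0,0,0,0]]]}}

```text
t: 48.8
eef_pos: [0.5977, 0.0246, 0.1445]
tool_rot: [0.0, 0.161, 0.987, 0.0]
contact_force: [-3.1, 0.4, 4.5]
gripper_width: 0.207
grasp_force: 113.9
```

Contact on the rail. I'll release it slowly and rise.

{"api": "servo_tool", "payload": {"motion": [[[0,0,0,-0.02,0],[0,0,0,0,0],[0.24,0,0,0,0],[0.26,0,0,0,0],[0.28,0,0,0,0],[0.35,0,0,0,0],[0.42,0,0,0,0],[0.45,0,0,0,0],[0.45,0,0,0,0],[0.45,0,0,0.3,0],[0.45,0,0,0.5,0],[0.45,0,0,0.7,0],[0.45,0,0,0.7,0],[0.45,0,0,0.7,0],[0.45,0,0,0.5,0],[0.45,0,0,0,0],[0.45,0,0,0,0]]]}}

```text
t: 50.5
eef_pos: [0.5975, 0.0245, 0.2797]
tool_rot: [0.001, 0.161, 0.987, 0.0]
contact_force: [-0.8, -0.5, -0.6]
gripper_width: 0.449
grasp_force: 0.0
```

Run:
```python
from h import *
o=bot.get_obs(); print(o['eef_pos'],yawy(),o['q'].round(2))
c,im,d=snap('wrist','w19'); P=cloud(c,d)
for n,t in(('red',red),('blue',blue)):
    m=t(*[im[...,i].astype(int) for i in range(3)])&(d>0)&(P[...,2]>.02)&(P[...,2]<.17)
    R=np.array([w2r(p) for p in P[m]]); z=P[m][:,2]; k=np.abs(R[:,0])<.15; R,z=R[k],z[k]
    lo=z<.08; print(n,'pan',rect(R[lo]),'tab',np.median(R[z>.14],0),z[z>.14].size and np.median(z[z>.14]),'slope',np.polyfit(R[lo][:,0],z[lo],1))
```

```text
[0.59750508 0.02448415 0.27972611] 1.247898027226623 [-0.34  0.33  0.24  1.73 -0.09  1.09  1.18]
red pan (array([-0.0477, -0.0663]), array([100.5,  83.5]), 89.6) tab [-0.01004979 -0.06529499] 0.1480824257286214 slope [0.07186601 0.03754523]
blue pan (array([-0.0475,  0.0645]), array([98.6, 82.9]), 90.0) tab [-0.01010792  0.0643895 ] 0.1480203073709479 slope [0.1063633  0.03792758]
```

View pics/w19.png

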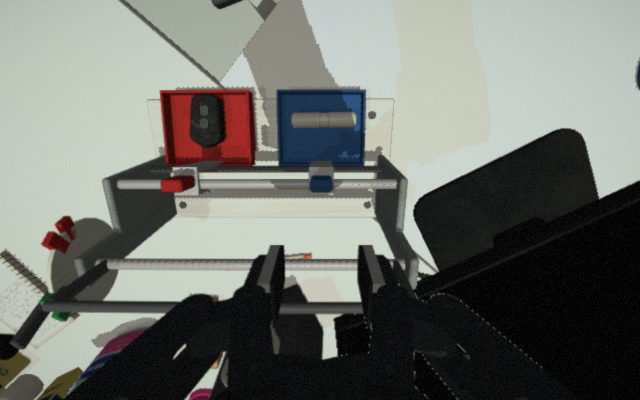

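Both pans hang on the rail: red at (208,128) with its fobs stacked, blue at (322,128) with the cylinder inside. Now back to the lever.

{"api": "servo_tool", "payload": {"motion": [[[0.5,0,0,0.42,0],[0.7,0,0,0.42,0],[0.7,0,0,0.42,0],[0.7,0.015,-0.463,0,-0.935],[0.7,0.015,-0.463,0,-0.935],[0.7,0.015,-0.463,0,-0.935],[0.7,0.015,-0.463,0,-0.935],[0.7,0.015,-0.463,0,-0.935],[0.7,0.015,-0.463,0,-0.935],[0.7,0.015,-0.463,0,-0.935],[0.7,0.015,-0.463,0,-0.935],[0.7,0.015,-0.463,0,-0.935],[0.7,0.015,-0.463,0,-0.935],[0.7,0.015,-0.463,0,-0.935],[0.7,0.015,-0.463,0,-0.935],[0.7,0.015,-0.463,0,-0.935],[0.7,0.015,-0.463,0,-0.935],[0.7,0,0,0,0],[0.7,0,0,0,0]]]}}

```text
t: 52.45
eef_pos: [0.6055, -0.2343, 0.3283]
tool_rot: [-0.001, 0.811, 0.585, -0.001]
contact_force: [-0.2, 0.5, -0.8]
gripper_width: 0.699
grasp_force: 0.0
```

Run:
```python
from h import *
o=bot.get_obs(); print(o['eef_pos'],yawy(),w2r(o['eef_pos']))
c,im,d=snap('wrist','w20')
blobs(c,im,d,(.2,.26),(.5,.7,-.3,-.17),lambda r,g,b:(r<60)&(g<60)&(b<60),60)
P=cloud(c,d); R=np.array([w2r(p) for p in P.reshape(-1,3)]); z=P[...,2].ravel(); m=(z>.2)&(z<.25)&(np.abs(R[:,1]+.18)<.02)&(np.abs(R[:,0]-.087)<.05); print(m.sum(),np.median(R[m],0),rect(R[m]),np.percentile(z[m],[5,50,95]))
```

```text
[ 0.60550253 -0.23427861  0.32834341] -0.3207809729085028 [ 0.08912141 -0.17802454]
[281. 139.] 228 c [ 0.5927 -0.1762  0.2235] z10/90 [0.212 0.226 0.228] [ 0.5914 -0.1757] [11.9 10.5] 85.1
[296. 162.] 156 c [ 0.5948 -0.1988  0.2087] z10/90 [0.202 0.21  0.212] [ 0.5928 -0.1988] [ 6.2 18.1] 71.5
[314. 162.] 90 c [ 0.6087 -0.2039  0.2041] z10/90 [0.201 0.204 0.206] [ 0.6092 -0.2042] [ 5.9 13.3] 72.3
[320. 202.] 1263 c [ 0.6055 -0.2284  0.2332] z10/90 [0.219 0.237 0.24 ] [ 0.6053 -0.2298] [24.2 43.6] 1.4
1083 [ 0.08828266 -0.17621122] (array([ 0.0837, -0.1778]), array([27.4, 35.7]), 1.0) [0.22928455 0.23772256 0.24004386]
```

{"api": "servo_tool", "payload": {"motion": [[[0.7,0,0,-0.8,0],[0.7,0,0,-0.8,0],[0.7,0,0,-0.7,0],[0.7,0,0,0,0],[0,0,0,0,0],[0,0,0,0,0],[0,0,0,0,0],[0,0,0,0,0],[0,0,0,0,0],[0,0,0,0,0],[0,0,0,0,0]]], "newtons": 25}}

```text
t: 53.6
eef_pos: [0.607, -0.2351, 0.2392]
tool_rot: [0.001, 0.812, 0.584, 0.001]
contact_force: [0.3, 0.4, 6.8]
gripper_width: 0.2
grasp_force: 25.6
```

Run:
```python
from h import *
o=bot.get_obs(); r=w2r(o['eef_pos']); print(o['eef_pos'],r,o['contact_force'],o['gripper_width'])
z=o['eef_pos'][2]-.003-.162; a=np.arctan2(r[0]-.06,z); print('joint',a+1.134,np.hypot(r[0]-.06,z))
# rows to target joint 0.0
a0=a; a1=-1.134; n=18; A=np.linspace(a0,a1,n+1); dx=75*np.diff(np.sin(A)); dz=75*np.diff(np.cos(A))
print(np.round(np.c_[dx*np.cos(YAW)/40,dx*np.sin(YAW)/40,dz/40],3).tolist())
```

```text
[ 0.60696413 -0.23507751  0.23915199] [ 0.09076071 -0.17831983] [0.31446723 0.36446066 6.82162307] 0.2000775693781746
joint 1.5272278821153589 0.08027913123011522
[[-0.142, 0.047, 0.055], [-0.146, 0.049, 0.042], [-0.148, 0.05, 0.029], [-0.15, 0.05, 0.015], [-0.151, 0.05, 0.002], [-0.15, 0.05, -0.012], [-0.149, 0.05, -0.025], [-0.146, 0.049, -0.038], [-0.143, 0.048, -0.051], [-0.138, 0.046, -0.064], [-0.133, 0.044, -0.076], [-0.126, 0.042, -0.087], [-0.118, 0.04, -0.098], [-0.11, 0.037, -0.109], [-0.101, 0.034, -0.118], [-0.091, 0.03, -0.127], [-0.081, 0.027, -0.134], [-0.07, 0.023, -0.141]]
```

{"api": "servo_tool", "payload": {"motion": [[[0,-0.142,0.047,0.055,0],[0,-0.146,0.049,0.042,0],[0,-0.148,0.05,0.029,0],[0,-0.15,0.05,0.015,0],[0,-0.151,0.05,0.002,0],[0,-0.15,0.05,-0.012,0],[0,-0.149,0.05,-0.025,0],[0,-0.146,0.049,-0.038,0],[0,-0.143,0.048,-0.051,0],[0,-0.138,0.046,-0.064,0],[0,-0.133,0.044,-0.076,0],[0,-0.126,0.042,-0.087,0],[0,-0.118,0.04,-0.098,0],[0,-0.11,0.037,-0.109,0],[0,-0.101,0.034,-0.118,0],[0,-0.091,0.03,-0.127,0],[0,-0.081,0.027,-0.134,0],[0,-0.07,0.023,-0.141,0],[0,0,0,0,0],[0,0,0,0,0]]]}}

```text
t: 55.6
eef_pos: [0.5136, -0.204, 0.1989]
tool_rot: [-0.0, 0.812, 0.584, -0.001]
contact_force: [6.3, -3.0, -1.7]
gripper_width: 0.197
grasp_force: 26.2
```

Run:
```python
from h import *
o=bot.get_obs(); r=w2r(o['eef_pos']); print(o['eef_pos'],r,o['contact_force'],o['gripper_width'])
for off in(.003,.007): 
    z=o['eef_pos'][2]-off-.162; a=np.arctan2(r[0]-.06,z); print('joint',a+1.134,np.hypot(r[0]-.06,z))
```

```text
[ 0.51355575 -0.20396432  0.19891615] [-0.0076931  -0.17836615] [ 6.31801953 -3.01608753 -1.7353092 ] 0.19745535505607364
joint 0.027673537010006743 0.07571434021751025
joint -0.02066693330428304 0.07400899996980795
```

{"api": "servo_tool", "payload": {"motion": [[[0.3,0,0,0,0],[0.5,0,0,0,0],[0.7,0,0,0,0],[0.7,0,0,0,0],[0.7,0,0,0,0],[0.7,0,0,0.4,0],[0.7,0,0,0.8,0],[0.7,0,0,0.8,0],[0.7,0,0,0.8,0],[0.7,0,0,0,0],[0.7,0,0,0,0]]]}}

```text
t: 56.7
eef_pos: [0.5143, -0.2041, 0.3125]
tool_rot: [0.0, 0.812, 0.584, 0.001]
contact_force: [1.1, 0.3, 0.1]
gripper_width: 0.702
grasp_force: 0.0
```

Run:
```python
from h import *
o=bot.get_obs(); print(o['eef_pos'],w2r(o['eef_pos']))
c,im,d=snap('wrist','w21')
P=cloud(c,d); R=np.array([w2r(p) for p in P.reshape(-1,3)]); z=P[...,2].ravel(); dk=dark(*[im[...,i].astype(int) for i in range(3)]).ravel()
m=dk&(z>.18)&(z<.23)&(np.abs(R[:,1]+.178)<.02)&(np.abs(R[:,0]+.008)<.04); print('grip',m.sum(),rect(R[m]),np.median(R[m],0),np.percentile(z[m],[5,50,95]))
for a in(-.1,-.05,0.,.05,.1): print(a,[round(x,1) for x in (60+75*np.sin(a-1.134),162+75*np.cos(a-1.134))])
m=(z>.155)&(z<.2)&(R[:,1]>-.13)&(R[:,1]<.13)&(np.abs(R[:,0])<.03); print('bar',m.sum(),m.sum() and (np.median(R[m],0),np.percentile(z[m],[5,50,95])))
c,im,d=snap('top','t21');cv2.imwrite('pics/t21c.png',cv2.resize(im[130:230,300:440],None,fx=4,fy=4,interpolation=cv2.INTER_CUBIC)[:,:,::-1])
```

```text
[ 0.51426753 -0.20408854  0.31245265] [-0.0069786  -0.17825873]
grip 1026 (array([ 0.0071, -0.1765]), array([49.4, 36.9]), 0.2) [-0.00672455 -0.17316148] [0.18572816 0.19842688 0.20125174]
-0.1 [np.float64(-10.8), np.float64(186.8)]
-0.05 [np.float64(-9.5), np.float64(190.3)]
0.0 [np.float64(-8.0), np.float64(193.7)]
0.05 [np.float64(-6.3), np.float64(197.1)]
0.1 [np.float64(-4.5), np.float64(200.4)]
bar 1466 (array([-0.00182016, -0.07923669]), array([0.1613773 , 0.16362063, 0.16558061]))
```

View pics/w21.png

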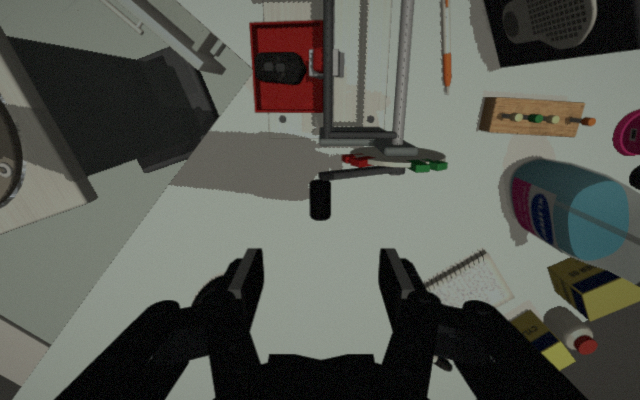

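Run:
```python
from h import *
from scipy.optimize import least_squares as ls
for n,x0,z0 in(('w1',.009,.215),('w20',.087,.232),('w21',-.008,.194)):
    c,im,d=load(n); P=cloud(c,d).reshape(-1,3); R=np.array([w2r(p) for p in P]); z=P[:,2]
    m=(np.abs(R[:,1]+.182)<.012)&(np.hypot(R[:,0]-x0,z-z0)<.014)
    f=ls(lambda p:np.hypot(R[m,0]-p[0],z[m]-p[1])-.009,[x0,z0],loss='soft_l1',f_scale=.001).x
    print(n,m.sum(),f,'joint',np.arctan2(f[0]-.06,f[1]-.162)+1.134,np.hypot(f[0]-.06,f[1]-.162))
c,im,d=load('w21'); P=cloud(c,d); m=red(*[im[...,i].astype(int) for i in range(3)])&(d>0)&(P[...,2]>.02)&(P[...,2]<.08); R=np.array([w2r(p) for p in P[m]]); print('red pan',rect(R[np.abs(R[:,1])<.13]))
```

```text
w1 676 [0.00794128 0.21553287] joint 0.3625618012556504 0.07467180231606053
w20 707 [0.08864865 0.23057031] joint 1.5297560560069077 0.07431441888203456
w21 595 [-0.00877471  0.19180729] joint -0.027828330952946567 0.07495622014960823
red pan (array([ 0.1166, -0.0719]), array([ 99.5, 414. ]), 88.2)
```

View pics/t21c.png

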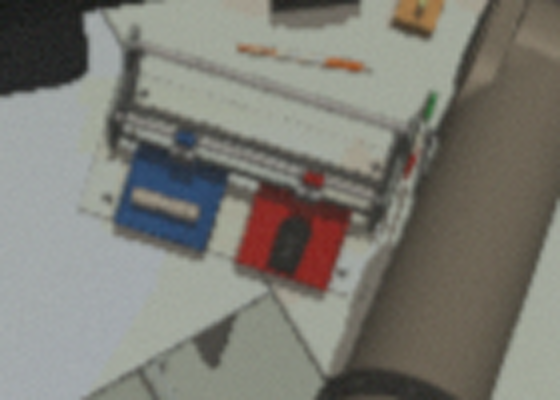

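The enlarged top view shows both pans still hanging, blue with the cylinder at (168,203) and red with the fobs at (290,240). Fitting a circle to the grip puts the lever at about -0.03 rad, inside the red notch. Handing in.

```bash
python3 -c "
from station import bot
print(bot.hand_in())"
```

```text
the job is handed in; nothing more can be done
None
```

I handed the job in, and no verdict came back: the lever measured about -0.03 rad (red notch), and both pans hang over their own tiles, with the cylinder in the blue pan and both fobs stacked in the red one.

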